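# Ready the brass lantern for the terrace

### The arm

A 6-joint arm with a two-finger parallel gripper is mounted at the origin on the work surface. World frame = base frame: x ahead of the robot, y to its left, z up, the work surface at z = 0. Lengths are in m, angles in rad, forces in N, time in s.
With the tool pointing down it reaches from about 0.35 to 0.975 m from the base axis. Payload 7.1 kg.
Tool frame: the origin (TCP) lies at the very end of the fingers, on their centre line; the grasp point (between the pads) lies 19 mm behind it; y points along the fingers, z is the direction in which the jaws open and shut, and the axes are right-handed (so a half turn about y gives the same grasp; the last joint's range is limited). The gripper opens to 88 mm and grips with 3 to 60 N. Pads are 20 mm wide; open, the fingers measure 115 mm over their backs; the gripper's body (75 mm by 178 mm) begins 61 mm behind the grasp point.
Start: joints at [-1.355, 0.423, 1.63, -0, 1.089, -0.019], TCP at [0.145, -0.608, 0.223] pointing down, gripper open.
Joint ranges: [-3, 3], [-0.9, 2.11], [0.09, 2.58], [-1.31, 4.45], [0.11, 2.69], [-2.54, 2.54]. Speed limits (rad/s): [2.39, 2.39, 3.01, 3.14, 3.14, 3.14].

### API

Orientations are given as a unit quaternion [w, x, y, z].
In Python, from workcell import robot, camera gives the robot as it stands. The module is installed in compiled form; this text tells all that it offers.
- The arm moves only by the tool step_arm, never from a script. Its argument "rows" is one flat list of numbers, 7 for each row, row after row: the turn, a rotation vector about the tool's x, y, z in degrees, then the shift along the tool's x, y, z in cm, then the opening, from 0 (shut) to 1 (fully open). In form: [ax, ay, az, tx, ty, tz, grip, ax, ay, az, tx, ty, tz, grip, ...]. A call has 1 to 8 rows; each row is the pose to reach, as a shift and turn from the pose commanded when the call began, along the tool's axes at that moment; what a row does not reach only later rows make up. A row lasts 1/12 s, in which the tool goes at most 41.7 mm and 7.16 degrees, less where a joint would pass 70% of its speed; a pose out of reach is approached as far as the arm can. A call with a gripper value outside its range is refused whole. The fingers move at their own pace and stop on an object; "squeeze" is the grip in N (left out, the last holds). Time passes only in rows, so rows that repeat a pose let the fingers close. It gives the time, the measured TCP pose, the force and the opening at its end, in the units of the state.
- robot.read_state(): the state, without advancing time (a new reading comes with each control period).
- camera(name): name is "scene" or "top"; returns a dict with "pixels" (480x640x3 uint8, blue, green, red), "mtx" (3x3 intrinsics, pixels), "cam_to_world" (4x4, takes a point from camera to world coordinates). Camera axes: x right, y up, looking along -z (the intrinsics and any distortion apply to the point x, -y, -z); pixel columns grow to the right and rows downward; lengths in m; the calibration is good to about 2 mm. A picture is of the moment at which its call begins. There is no depth.
- robot.hand_in(): hands the job in, once; it reports no verdict.
The state is a dict: "t": time; "q": joint angles; "dq": joint speeds; "joint_efforts": joint torques, N m; "tool_pos": TCP position; "orientation": TCP orientation; "wrist_force": force on the tool from outside, world axes, zero at the start; "moment": the same for the moment, N m; "width": finger opening in m.
Only numpy, scipy, OpenCV 4.12 (cv2) and the standard library are available. Lean on these libraries where they do the work, as an engineer would, in place of code of your own. Each camera call takes 0.05 s, during which the arm holds its last target. There are 200 camera calls.

### The job

Get the brass lantern ready to be carried out to the terrace: stand every LED pillar candle that is on the credenza upright on the lantern's floor, take its door from the letter rack, lower it onto both hinge pins until it is fully down and swing it shut. Raise the carrying handle until it clicks home upright, and leave everything else on the credenza where it is.

Things in the scene. Friction and masses are not known exactly. Their poses are not given: they have to be found in the camera images.
- lantern: Brass-toned square candle lantern, clear panes on 3 sides, open top, 220 x 220 mm, rim 146 mm high; it cannot move. Origin: centre of its underside, z up. Open doorway in its -x face: no top rail, sill 18 mm high. Floor 10 mm thick; clear inside 192 x 192 mm. Two upright steel pintles, one above the other, stand on lugs outside the doorway's +y post.
- pin_low (a point): Lower pintle: centre of its shoulder (top of its lug), at (-122, +105, 30) mm in the lantern's frame. The pin rises 20 mm above this point: 9 mm diameter for 12 mm, then a taper to 4 mm at the tip. Axes as the lantern's.
- pin_high (a point): Upper pintle, same size, shoulder at (-122, +105, 105) mm in the lantern's frame. Axes as the lantern's.
- strike (a point): Where the door's free edge comes when it is shut: (-122, -100, 80) mm in the lantern's frame. A rubber bumper on the -y post stops the door there.
- handle_pivot (a point): Middle of the handle's pivot line, at (0, 0, 130) mm in the lantern's frame; the pivot line runs along the lantern's y, the arms are outside the side panes.
- handle (a joint): Carrying handle angle, rad. 0 = folded level to the lantern's back (bar 150 mm along the lantern's +x from the pivot line), 1.571 = upright, the end stop. Starts 0 to 0.25. A sprung detent resists (0.1 N m) from 1.1 to 1.4 rad, then pulls the handle on to its stop and holds it; let go before that, it falls back.
- handle_grip (a point): Middle of the handle's round bar (12 mm diameter, 230 mm free between the arms, parallel to the lantern's y, 150 mm from the pivot line). Turns with the handle.
- rack: Walnut letter rack, 96 x 150 mm, does not move; origin at the centre of its underside. Four 50 mm high dividers (tops at z = 58 mm) run along its y; the door stands on its 8 mm floor in the 16 mm wide middle slot; paper envelopes up to 80 mm high in the outer slots.
- door: Lift-off door upright in the rack, top 138 mm high: brass frame 12 mm thick (x), 186 wide (y), 130 high, up to 0.4 kg. Origin: middle of lower edge. Top rail 28 mm high. Knuckles at the +y edge; knob (20 mm proud) at y -85, z 70 on the -x face. Shut, its axes match the lantern's; it opens clockwise from above, free edge to the lantern's -x. Hung, its origin is 14 mm above the table.
- socket_low (a point): Lower hinge socket: centre of the lower mouth of its knuckle, at (0, +105, 16) mm in the door's frame. Bore 11 mm, right through, 16 mm long, axis along z; knuckle 17 mm outside diameter. It rests on the shoulder of the lower pintle.
- socket_high (a point): Upper hinge socket, same, lower mouth at (0, +105, 91) mm in the door's frame.
- door_edge (a point): Point on the door's free edge, at (0, -100, 66) mm in the door's frame (7 mm beyond the frame).
- candle1: LED pillar candle, ivory cylinder 60 mm diameter, 110 mm tall (plus a thin plastic flame standing 16 mm out of the middle of its top), 0.19 to 0.31 kg, weighted low by the batteries in its base. Origin: centre of its underside, z along its axis. Stands on the table at the start, or is absent.
- candle2: LED pillar candle, ivory cylinder 60 mm diameter, 110 mm tall (plus a thin plastic flame standing 16 mm out of the middle of its top), 0.19 to 0.31 kg, weighted low by the batteries in its base. Origin: centre of its underside, z along its axis. Stands on the table at the start, or is absent.
- candle3: LED pillar candle, ivory cylinder 60 mm diameter, 110 mm tall (plus a thin plastic flame standing 16 mm out of the middle of its top), 0.19 to 0.31 kg, weighted low by the batteries in its base. Origin: centre of its underside, z along its axis. Stands on the table at the start, or is absent.
- candle4: LED pillar candle, ivory cylinder 60 mm diameter, 110 mm tall (plus a thin plastic flame standing 16 mm out of the middle of its top), 0.19 to 0.31 kg, weighted low by the batteries in its base. Origin: centre of its underside, z along its axis. Stands on the table at the start, or is absent.
- pebbles: Ceramic pebble sculpture, three stacked pebbles, 68 mm wide, 82 mm high; origin at the centre of its underside. To be left alone.
- fob: Black car key, 74 x 38 x 14 mm with a ring; origin at the centre of its underside. To be left alone.
- shades1: Folded plastic sunglasses, 36 x 142 x 44 mm; origin at the centre of the underside. To be left alone.
- shades2: Folded plastic sunglasses, 36 x 142 x 44 mm; origin at the centre of the underside. To be left alone.
- canister: Clear acrylic canister with a white clip-on lid, 98 mm diameter, 172 mm high; origin at the centre of its underside. To be left alone.
Things that resemble listed ones, but are neither listed nor needed, are in the scene too. What is shaped like the candle3 but red is not meant. What is shaped like the candle2 but red is not meant.

How it is judged:
By the outcome, as a careful person would: the job done as asked, in the order asked, and still so for the second after the job is handed in, with the robot touching nothing.
Of candle1, candle2, candle3, candle4 only 3 to 4 are there at a start; the rules pass over those that are not, and their reading is None.
At some moment in a run one of candle1, candle2, candle3, candle4 may be knocked a few centimetres aside while the robot is not near it.
It also fails if it takes over 208 s, if anything falls off the work surface, if the arm or the gripper's body presses on something with over 40 N, if the wrist force passes 120 N, or if a joint passes its speed limit or range.

## Working session

There is one attempt and no reset: what is moved stays moved. The work goes in short steps, Python scripts to look and compute and a tool call to move; the robot and the scene stay as the last step left them, time stands still between calls to the robot, and variables do not carry over. Pictures are saved under pics/ and viewed, on a budget of 14 in all, crops included, one or two more only if the job needs it, and the job is handed in when it is done.

Besides the shell and the picture viewer there is one more tool, called after ">>>" by a JSON object that holds its "method" and its "body", one argument or row to a line. step_arm: Moves the arm, as the interface text tells. Its arguments: {"type":"object","properties":{"rows":{"type":"array"},"squeeze":{"type":"number"}},"required":["rows"]}

```bash
mkdir -p pics
python3 - <<'E'
from workcell import robot,camera
import cv2,numpy as np
np.set_printoptions(precision=4,suppress=True)
for n in("scene","top"):
    c=camera(n); cv2.imwrite(f"pics/{n}0.png",c["pixels"]); print(n,c["mtx"],c["cam_to_world"],[k for k in c])
print(robot.read_state())
E
```

```text
scene [[561.9844   0.     316.1602]
 [  0.     561.9844 234.2792]
 [  0.       0.       1.    ]] [[ 0.5225 -0.5609  0.6422  1.414 ]
 [ 0.8524  0.3264 -0.4085 -0.577 ]
 [ 0.0195  0.7608  0.6486  0.9857]
 [ 0.      0.      0.      1.    ]] ['pixels', 'mtx', 'cam_to_world']
top [[470.1106   0.     318.493 ]
 [  0.     470.1106 248.3756]
 [  0.       0.       1.    ]] [[ 0.0131  0.9965 -0.0828  0.4446]
 [-0.9998  0.0117 -0.0176 -0.0379]
 [-0.0166  0.083   0.9964  1.2342]
 [ 0.      0.      0.      1.    ]] ['pixels', 'mtx', 'cam_to_world']
{'t': 0.1, 'q': array([-1.355 ,  0.4237,  1.6306, -0.    ,  1.0886, -0.019 ]), 'dq': array([-0.0003, -0.0022, -0.0015, -0.0006,  0.0013, -0.0011]), 'joint_efforts': array([  0.0005, -54.5615, -27.4326,   0.0645,   0.0188,  -0.    ]), 'tool_pos': array([ 0.1453, -0.6074,  0.222 ]), 'orientation': array([ 0.0828, -0.0829,  0.7027, -0.7018]), 'wrist_force': array([-0.4643, -0.1325,  0.4807]), 'moment': array([-0.0132,  0.005 ,  0.0579]), 'width': 0.0878841232852198}
```

View pics/scene0.png

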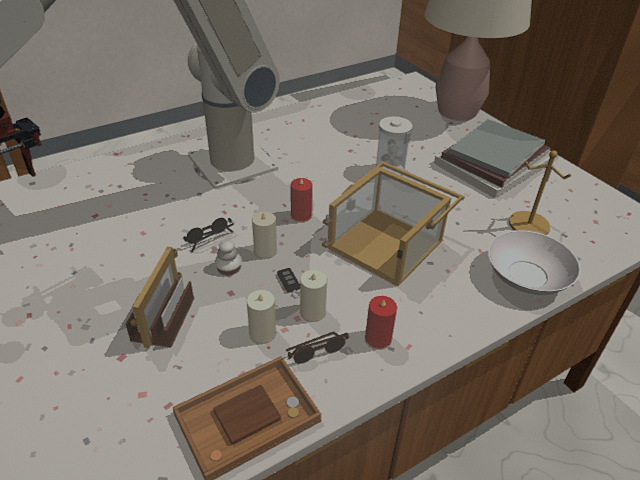

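View pics/top0.png

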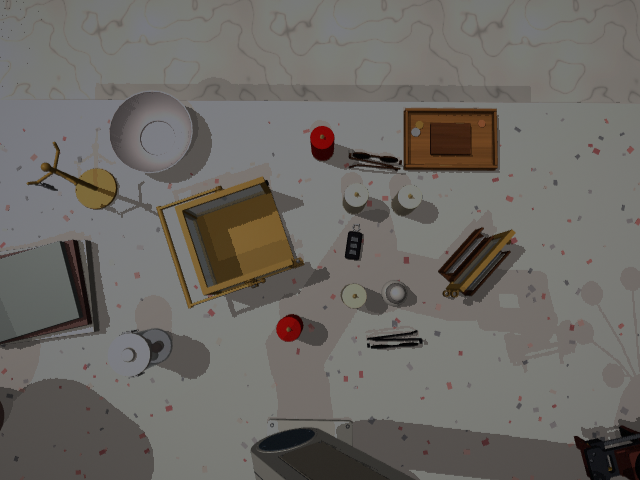

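```bash
cat > h.py <<'E'
import cv2,numpy as np
from scipy.optimize import least_squares
from scipy.spatial.transform import Rotation as R
np.set_printoptions(precision=4,suppress=True)
CAM={"scene":(np.array([[561.9844,0,316.1602],[0,561.9844,234.2792],[0,0,1]]),np.array([[.5225,-.5609,.6422,1.414],[.8524,.3264,-.4085,-.577],[.0195,.7608,.6486,.9857],[0,0,0,1]])),
"top":(np.array([[470.1106,0,318.493],[0,470.1106,248.3756],[0,0,1]]),np.array([[.0131,.9965,-.0828,.4446],[-.9998,.0117,-.0176,-.0379],[-.0166,.083,.9964,1.2342],[0,0,0,1]]))}
def proj(n,P):
    K,T=CAM[n]; p=(np.atleast_2d(P)-T[:3,3])@T[:3,:3]*[1,-1,-1]
    p=p@K.T; return p[:,:2]/p[:,2:]
def tri(uvs,uvt):
    f=lambda P:np.r_[(proj("scene",P)[0]-uvs),(proj("top",P)[0]-uvt)]
    s=least_squares(f,[.5,0,.1]); return s.x,np.abs(s.fun).max()
def onz(n,uv,z):
    return least_squares(lambda p:proj(n,[p[0],p[1],z])[0]-uv,[.5,0]).x
def place(p,pts):  # p=(x,y,yaw)
    c,s=np.cos(p[2]),np.sin(p[2]); pts=np.atleast_2d(pts)
    return np.c_[p[0]+c*pts[:,0]-s*pts[:,1],p[1]+s*pts[:,0]+c*pts[:,1],pts[:,2]]
def crop(img,x0,y0,x1,y1,k,out,step=20):
    c=cv2.resize(img[y0:y1,x0:x1],None,fx=k,fy=k,interpolation=cv2.INTER_CUBIC)
    for x in range(-(-x0//step)*step,x1,step):
        cv2.line(c,(int((x-x0+.5)*k),0),(int((x-x0+.5)*k),6),(255,0,255),1); cv2.putText(c,str(x),(int((x-x0+.5)*k)+2,12),0,.4,(255,0,255),1)
    for y in range(-(-y0//step)*step,y1,step):
        cv2.line(c,(0,int((y-y0+.5)*k)),(6,int((y-y0+.5)*k)),(255,0,255),1); cv2.putText(c,str(y),(8,int((y-y0+.5)*k)+4),0,.4,(255,0,255),1)
    cv2.imwrite(out,c)
E
python3 - <<'E'
from h import *
t=cv2.imread("pics/top0.png");s=cv2.imread("pics/scene0.png")
crop(t,150,170,310,312,4,"pics/a.png");crop(s,318,150,473,290,4,"pics/b.png")
crop(t,335,175,525,310,4,"pics/c.png");crop(s,125,205,335,355,3.8,"pics/d.png")
E
```

```text
(no output)
```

View pics/a.png

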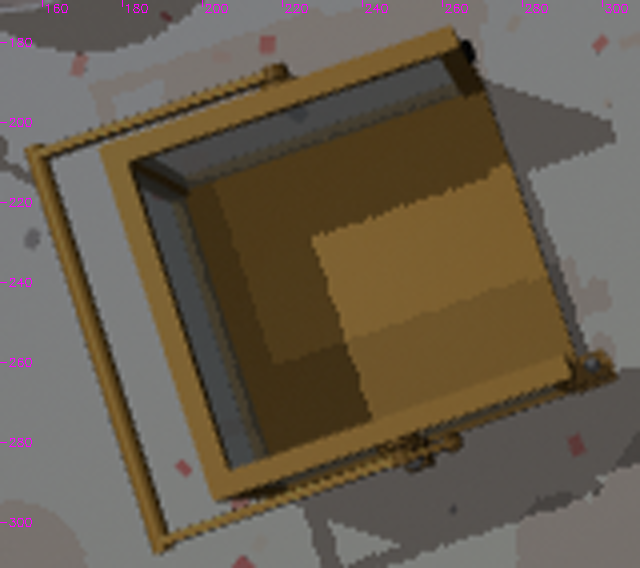

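View pics/b.png

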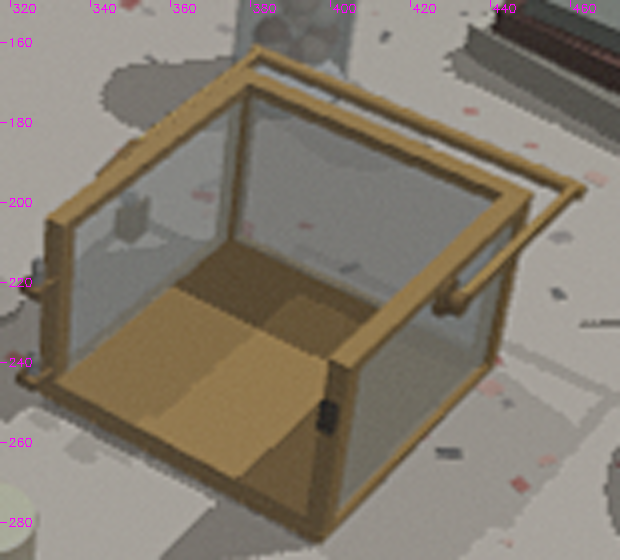

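View pics/c.png

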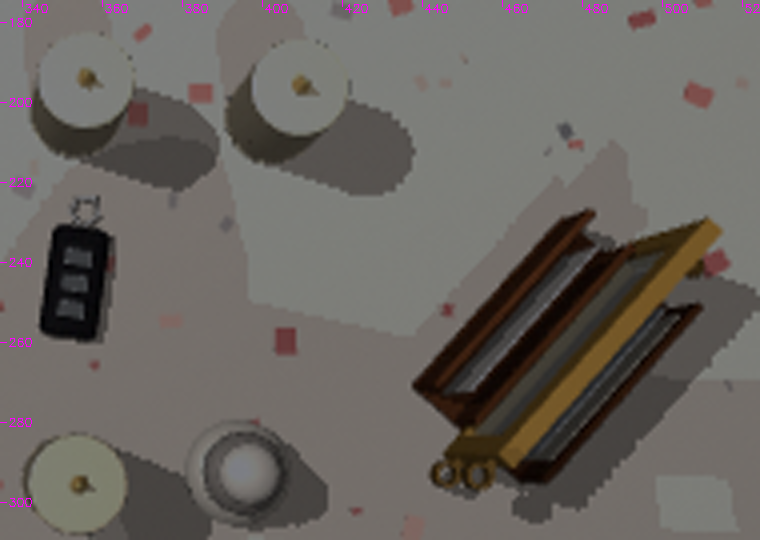

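View pics/d.png

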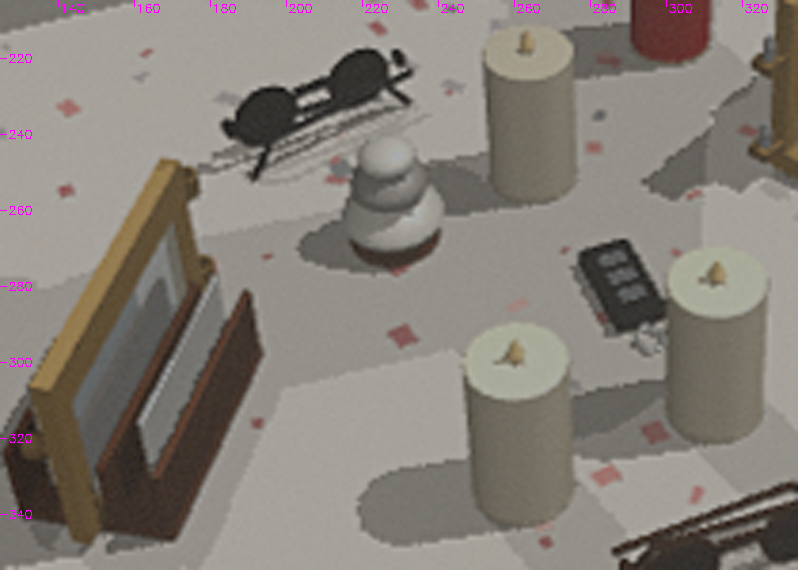

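```bash
cat > m.py <<'E'
from h import *
a=lambda u,v:(150+u/4-.4,170+v/4-.4)
b=lambda u,v:(318+u/4-.4,150+v/4-.4)
c=lambda u,v:(335+u/4-.4,175+v/4-.4)
d=lambda u,v:(125+u/3.8-.4,205+v/3.8-.4)
for n,s,t in(("A",d(717,283),c(87,80)),("B",d(516,361),c(300,87)),("C",d(528,52),c(77,484))):
    print(n,*tri(s,t),onz("top",t,.11),onz("scene",s,.11))
def fit(obs,x0,zfree=False):
    def f(p):
        r=[]
        for n,P,uv in obs:
            W=place(p,P); W[:,2]+=p[3] if zfree else 0
            r+=list(proj(n,W)[0]-uv)
        return np.array(r)
    s=least_squares(f,x0+([0] if zfree else []),loss="soft_l1"); return s.x,s.fun.reshape(-1,2) if False else f(s.x).reshape(-1,2)
H=.146;q=.11
L=[("top",(q,-q,H),a(100,150)),("top",(q,q,H),a(220,500)),("top",(-q,-q,H),a(457,27)),
("scene",(-q,q,H),b(48,222)),("scene",(q,-q,H),b(533,193)),("scene",(-q,-q,0),b(320,540)),("scene",(q,q,H),b(247,80))]
for z in(0,1):
    p,r=fit(L,[.55,.15,1.3],z); print("lantern",p,np.degrees(p[2]));print(r.round(1).tolist())
D=[("top",(.006,-.093,.138),c(708,218)),("top",(-.006,-.093,.138),c(722,232)),("top",(.006,.093,.138),c(500,455)),("top",(-.006,.093,.138),c(518,470)),
("top",(0,.105,.115),c(478,475)),
("scene",(-.006,-.093,.138),d(33,385)),("scene",(.006,-.093,.138),d(70,390)),("scene",(-.006,.093,.138),d(165,158)),("scene",(.006,.093,.138),d(200,170))]
for z in(0,1):
    pd,r=fit(D,[.4,-.35,-.8],z); print("door",pd,np.degrees(pd[2]));print(r.round(1).tolist())
# handle bar ends
print("bar", tri(b(262,52),a(160,547)),tri(b(580,190),a(35,152)))
print("pin tips high->", proj("top",place(p,[[-.122,.105,.125],[-.122,.105,.05]])),proj("scene",place(p,[[-.122,.105,.125],[-.122,.105,.05]])))
print("inv bar frame", [ (np.array([[np.cos(p[2]),np.sin(p[2])],[-np.sin(p[2]),np.cos(p[2])]])@(tri(s,t)[0][:2]-p[:2])) for s,t in((b(262,52),a(160,547)),(b(580,190),a(35,152)))])
E
python3 m.py
python3 -c "
from h import *
for z in (.05,.138): print(z)
"
```

```text
A [ 0.6703 -0.1083  0.1064] 0.062459159403090325 [ 0.6696 -0.1079] [ 0.6732 -0.1103]
B [ 0.667  -0.237   0.1076] 0.11287833295875771 [ 0.6666 -0.2363] [ 0.6689 -0.2382]
C [ 0.4261 -0.1042  0.1068] 0.22289764882822283 [ 0.4264 -0.1035] [ 0.4294 -0.1064]
lantern [0.5652 0.1793 1.9212] 110.07383629122383
[[0.4, -1.0], [-0.6, 0.2], [-0.5, -1.0], [-1.1, -1.2], [0.1, -0.7], [0.1, 1.8], [-1.3, -3.8]]
lantern [ 0.5645  0.1809  1.9197 -0.0048] 109.9898615197749
[[0.4, -0.4], [-0.9, 0.4], [-0.9, -0.2], [-0.8, -0.1], [0.1, 0.6], [0.2, 2.7], [-1.0, -2.6]]
door [ 0.5135 -0.4101  0.8475] 48.559908781695334
[[-0.5, -0.5], [-0.1, -0.6], [-0.9, -0.5], [-1.4, -0.7], [0.5, 0.0], [0.1, 0.1], [-4.0, -0.4], [-0.3, -0.6], [-4.4, -3.1]]
door [ 0.513  -0.4102  0.8462 -0.0019] 48.486268376441366
[[-0.7, -0.1], [-0.3, -0.2], [-1.1, -0.3], [-1.6, -0.5], [0.3, 0.2], [0.0, 0.6], [-4.1, 0.1], [-0.2, -0.1], [-4.4, -2.5]]
bar (array([0.3968, 0.2831, 0.1282]), np.float64(0.35696494159287795)) (array([0.6296, 0.3655, 0.1288]), np.float64(0.15344201889558917))
pin tips high-> [[297.7616 260.4512]
 [299.5608 262.1573]] [[327.2139 213.2876]
 [326.2678 236.311 ]]
inv bar frame [array([0.1534, 0.1227]), array([ 0.1512, -0.1242])]
0.05
0.138
```

```bash
cat > g.py <<'E'
from h import *
from workcell import robot
LAN=(.565,.180,np.radians(110.0))
def W(x,y,z=0): return place(LAN,[x,y,z])[0]
def go(pos,jaw,st=None,tilt=None):
    """print tool-frame turn (deg) and shift (cm) from current pose to TCP pos with fingers down, jaw axis at yaw `jaw` deg"""
    st=st or robot.read_state(); q=st["orientation"]; Rc=R.from_quat([q[1],q[2],q[3],q[0]]); A=Rc.as_matrix()
    best=None
    for k in(0,180):
        j=np.radians(jaw+k); z=np.array([np.cos(j),np.sin(j),0]); y=np.array([0,0,-1.]); x=np.cross(y,z)
        r=(Rc.inv()*R.from_matrix(np.c_[x,y,z])).as_rotvec(degrees=True)
        if best is None or np.linalg.norm(r)<np.linalg.norm(best):best=r
    sh=A.T@(np.array(pos)-st["tool_pos"])*100
    print("turn",best.round(2),"shift",sh.round(2),"dist cm",np.linalg.norm(sh).round(1)); return best,sh
def show():
    s=robot.read_state(); q=s["orientation"];A=R.from_quat([q[1],q[2],q[3],q[0]]).as_matrix()
    print("t",round(s["t"],2),"pos",s["tool_pos"],"w",round(s["width"],4),"F",s["wrist_force"],"q",s["q"]);print("tool axes x,y,z rows\n",A.T)
E
python3 - <<'E'
from g import *
show()
print("A");go((.671,-.109,.20),110);go((.671,-.109,.2),20)
for n,p in(("pA",(.045,-.05)),("pB",(.045,.05)),("pC",(-.045,0)),("pin",(-.122,.105))): print(n,W(*p))
E
```

```text
t 0.1 pos [ 0.1453 -0.6074  0.222 ] w 0.0879 F [-0.4643 -0.1325  0.4807] q [-1.355   0.4237  1.6306 -0.      1.0886 -0.019 ]
tool axes x,y,z rows
 [[-0.9726 -0.2326 -0.    ]
 [-0.0003  0.0013 -1.    ]
 [ 0.2326 -0.9726 -0.0014]]
A
turn [ 0.08 -6.55 -0.01] shift [-62.72   2.25 -36.24] dist cm 72.5
turn [ 0.07 83.45  0.06] shift [-62.72   2.25 -36.24] dist cm 72.5
pA [0.5966 0.2394 0.    ]
pB [0.5026 0.2052 0.    ]
pC [0.5804 0.1377 0.    ]
pin [0.5081 0.0294 0.    ]
```

>>> {"method": "step_arm", "body": {
  "rows": [0, 0, 0, -31, 1.1, -18, 1, 0, 0, 0, -31, 1.1, -18, 1, 0, 0, 0, -31, 1.1, -18, 1, 0, 0, 0, -31, 1.1, -18, 1, 0, 0, 0, -31, 1.1, -18, 1, 0, 0, 0, -31, 1.1, -18, 1, 0, 0, 0, -31, 1.1, -18, 1, 0, 0, 0, -31, 1.1, -18, 1]
}}

```text
t: 0.77
tool_pos: [0.3877, -0.3763, 0.2122]
orientation: [0.083, -0.083, 0.702, -0.702]
wrist_force: [1.0, -0.9, 0.2]
width: 0.0878
```

Run:
```python
from g import *
show();go((.671,-.109,.20),110)
```

```text
t 0.77 pos [ 0.3877 -0.3763  0.2122] w 0.0878 F [ 1.0077 -0.905   0.191 ] q [-0.7926  0.3128  1.8263  0.      1.0029  0.5436]
tool axes x,y,z rows
 [[-0.9726 -0.2324  0.0002]
 [-0.0003  0.0003 -1.    ]
 [ 0.2324 -0.9726 -0.0004]]
turn [ 0.02 -6.56  0.01] shift [-33.77   1.22 -19.41] dist cm 39.0
```

>>> {"method": "step_arm", "body": {
  "rows": [0, -6.6, 0, -33.8, 1.2, -19.4, 1, 0, -6.6, 0, -33.8, 1.2, -19.4, 1, 0, -6.6, 0, -33.8, 1.2, -19.4, 1, 0, -6.6, 0, -33.8, 1.2, -19.4, 1, 0, -6.6, 0, -33.8, 1.2, -19.4, 1, 0, -6.6, 0, -33.8, 1.2, -19.4, 1, 0, -6.6, 0, -33.8, 1.2, -19.4, 1, 0, -6.6, 0, -33.8, 1.2, -19.4, 1]
}}

```text
t: 1.43
tool_pos: [0.6302, -0.1477, 0.2018]
orientation: [0.123, -0.123, 0.696, -0.696]
wrist_force: [1.2, -0.5, -0.3]
width: 0.0881
```

```bash
cat > cand.py <<'E'
from h import *
from workcell import camera
# ivory top discs (z=.11) in the top view, by template-free circle scoring on the ivory mask
def discs(save=None):
    im=camera("top")["pixels"]
    if save: cv2.imwrite(save,im)
    hsv=cv2.cvtColor(im,cv2.COLOR_BGR2HSV); g=cv2.GaussianBlur(cv2.cvtColor(im,cv2.COLOR_BGR2GRAY),(3,3),0)
    c=cv2.HoughCircles(g[150:400],cv2.HOUGH_GRADIENT,1,15,param1=80,param2=12,minRadius=11,maxRadius=15)
    out=[]
    for u,v,r in c[0]:
        v+=150; p=im[int(v)-6:int(v)+7,int(u)-6:int(u)+7].reshape(-1,3).astype(float); m=np.median(p,0)
        if m[0]<m[1]-3 and abs(m[1]-m[2])<14 and p.std(0).max()<30: out.append((u,v,r,m,onz("top",(u,v),.11)))
    return out
if __name__=="__main__":
    import sys
    for o in discs(*(sys.argv[1:])): print(*o)
E
python3 cand.py pics/t1.png
python3 - <<'E'
from g import *
show();go((.671,-.109,.076),110)
E
```

```text
t 1.48 pos [ 0.6352 -0.1429  0.2018] w 0.0877 F [2.461  2.8789 0.1761] q [-0.2409  0.4823  1.5867  0.0031  1.0696  0.9754]
tool axes x,y,z rows
 [[-0.9383 -0.3458 -0.004 ]
 [ 0.0035  0.0019 -1.    ]
 [ 0.3458 -0.9383 -0.0006]]
turn [ 0.03  0.23 -0.23] shift [-4.48 12.6  -1.94] dist cm 13.5
```

>>> {"method": "step_arm", "body": {
  "rows": [0, 0, 0, -4.0, 0, -1.5, 1, 0, 0, 0, -4.0, 0, -1.5, 1, 0, 0, 0, -4.0, 0, -1.5, 1, 0, 0, 0, -4.0, 0, -1.5, 1]
}}

```text
t: 1.82
tool_pos: [0.6609, -0.1217, 0.2015]
orientation: [0.123, -0.124, 0.696, -0.696]
wrist_force: [0.2, -0.3, -0.1]
width: 0.0878
```

Run:
```python
from g import *
from workcell import camera
show();go((.671,-.109,.076),110)
t=camera("top")["pixels"];s=camera("scene")["pixels"]
cv2.imwrite("pics/t2.png",t);cv2.imwrite("pics/s2.png",s)
a=cv2.resize(t[150:330,200:440],None,fx=1.66,fy=1.66);b=cv2.resize(s[150:380,190:420],None,fx=1.7,fy=1.7)
o=np.zeros((max(a.shape[0],b.shape[0]),a.shape[1]+b.shape[1],3),np.uint8);o[:a.shape[0],:a.shape[1]]=a;o[:b.shape[0],a.shape[1]:]=b
cv2.imwrite("pics/e.png",o)
s0=cv2.imread("pics/scene0.png")
# change check of scene view at each candle's body
for n,(u,v) in dict(A=(313,297),B=(261,317),C=(264,235)).items():
    print(n,np.abs(s[v-25:v+35,u-20:u+20].astype(int)-s0[v-25:v+35,u-20:u+20]).mean())
```

```text
t 1.82 pos [ 0.6609 -0.1217  0.2015] w 0.0878 F [ 0.19   -0.3414 -0.1034] q [-0.1997  0.5147  1.533  -0.0003  1.0955  1.0206]
tool axes x,y,z rows
 [[-0.9391 -0.3435  0.0014]
 [-0.0016  0.0001 -1.    ]
 [ 0.3435 -0.9391 -0.0006]]
turn [0.03 0.09 0.08] shift [-1.4  12.55 -0.84] dist cm 12.7
A 8.487083333333333
B 12.63
C 22.84263888888889
```

View pics/e.png

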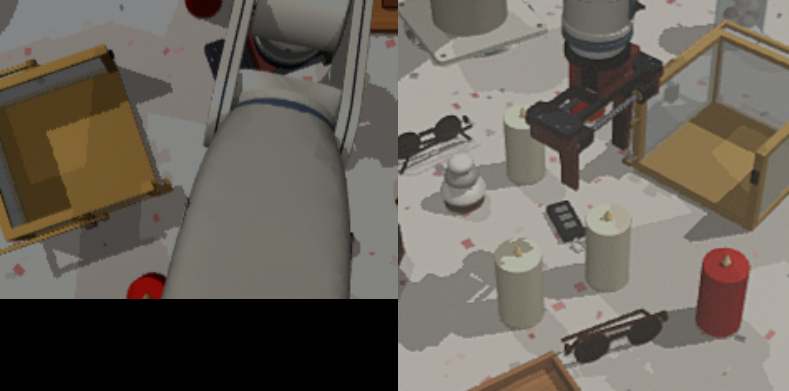

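Run:
```python
from g import *
print(proj("scene",[.6609,-.1217,.2015]))
z=np.array([.3435,-.9391,0])
for s in(-1,1): print(proj("scene",np.array([.6609,-.1217,.2015])+s*.05*z))
```

```text
[[306.2924 246.4873]]
[[320.9787 234.575 ]]
[[290.8332 259.0265]]
```

>>> {"method": "step_arm", "body": {
  "rows": [0, 0, 0, -1.3, 2, -1.0, 1, 0, 0, 0, -1.3, 5, -1.0, 1, 0, 0, 0, -1.3, 8, -1.0, 1, 0, 0, 0, -1.3, 10.5, -1.0, 1, 0, 0, 0, -1.3, 12.5, -1.0, 1, 0, 0, 0, -1.3, 12.5, -1.0, 0.5, 0, 0, 0, -1.3, 12.5, -1.0, 0.5, 0, 0, 0, -1.3, 12.5, -1.0, 0.5],
  "squeeze": 20
}}

```text
t: 2.58
tool_pos: [0.6709, -0.1088, 0.0786]
orientation: [-0.123, 0.122, -0.696, 0.697]
wrist_force: [-0.3, -0.2, -0.1]
width: 0.0713
```

>>> {"method": "step_arm", "body": {
  "rows": [0, 0, 0, 0, 0, 0, 0.5, 0, 0, 0, 0, 0, 0, 0.5, 0, 0, 0, 0, -1, 0, 0.5, 0, 0, 0, 0, -4, 0, 0.5, 0, 0, 0, 0, -8, 0, 0.5, 0, 0, 0, 0, -12, 0, 0.5, 0, 0, 0, 0, -16, 0, 0.5, 0, 0, 0, 0, -18.5, 0, 0.5]
}}

```text
t: 3.25
tool_pos: [0.6715, -0.108, 0.2681]
orientation: [-0.125, 0.121, -0.696, 0.697]
wrist_force: [0.3, -0.9, -2.7]
width: 0.0602
```

Run:
```python
from g import *
show();p=W(.045,-.05);go((p[0],p[1],.261),110)
```

```text
t 3.25 pos [ 0.6715 -0.108   0.2681] w 0.0602 F [ 0.3095 -0.8623 -2.7493] q [-0.177   0.4592  1.4625 -0.0001  1.2142  1.0437]
tool axes x,y,z rows
 [[-0.9393 -0.3431 -0.0049]
 [ 0.0056 -0.001  -1.    ]
 [ 0.343  -0.9393  0.0029]]
turn [-0.17  0.06 -0.28] shift [ -4.88   0.63 -35.21] dist cm 35.5
```

>>> {"method": "step_arm", "body": {
  "rows": [0, 0, 0, -0.3, 0, -2, 0.5, 0, 0, 0, -0.8, 0, -5.5, 0.5, 0, 0, 0, -1.3, 0, -9, 0.5, 0, 0, 0, -1.8, 0, -12.5, 0.5, 0, 0, 0, -2.3, 0, -16, 0.5, 0, 0, 0, -2.8, 0, -19.5, 0.5, 0, 0, 0, -3.3, 0, -23, 0.5, 0, 0, 0, -3.8, 0, -26.5, 0.5]
}}

```text
t: 3.92
tool_pos: [0.6143, 0.1556, 0.2633]
orientation: [-0.123, 0.123, -0.696, 0.696]
wrist_force: [-0.2, -0.1, -2.1]
width: 0.0596
```

>>> {"method": "step_arm", "body": {
  "rows": [0, 0, 0, -0.5, 0, -3.5, 0.5, 0, 0, 0, -0.8, 0.2, -6, 0.5, 0, 0, 0, -1.0, 0.5, -8, 0.5, 0, 0, 0, -1.1, 0.5, -8.8, 0.5, 0, 0, 0, -1.1, 0.5, -8.8, 0.5, 0, 0, 0, -1.1, 0.5, -8.8, 0.5]
}}

```text
t: 4.42
tool_pos: [0.5954, 0.2401, 0.2577]
orientation: [-0.124, 0.123, -0.696, 0.696]
wrist_force: [0.2, 0.2, -3.8]
width: 0.0601
```

Run:
```python
from g import *
show();p=W(.045,-.05);go((p[0],p[1],.092),110)
```

```text
t 4.42 pos [0.5954 0.2401 0.2577] w 0.0601 F [ 0.1747  0.2308 -3.7533] q [ 0.3651  0.4125  1.5599 -0.0006  1.1689  1.5854]
tool axes x,y,z rows
 [[-0.9391 -0.3436 -0.0003]
 [ 0.0004 -0.0004 -1.    ]
 [ 0.3436 -0.9391  0.0005]]
turn [-0.03  0.1  -0.02] shift [-0.09 16.57  0.1 ] dist cm 16.6
```

>>> {"method": "step_arm", "body": {
  "rows": [0, 0, 0, 0, 2, 0, 0.5, 0, 0, 0, 0, 5, 0, 0.5, 0, 0, 0, 0, 8, 0, 0.5, 0, 0, 0, 0, 11, 0, 0.5, 0, 0, 0, 0, 14, 0, 0.5, 0, 0, 0, 0, 16, 0, 0.5, 0, 0, 0, 0, 16.5, 0, 0.5, 0, 0, 0, 0, 16.7, 0, 0.5]
}}

```text
t: 5.08
tool_pos: [0.5954, 0.2389, 0.0897]
orientation: [-0.122, 0.123, -0.696, 0.697]
wrist_force: [-0.3, -0.0, -2.9]
width: 0.0594
```

>>> {"method": "step_arm", "body": {
  "rows": [0, 0, 0, 0, 0.1, 0, 0.5, 0, 0, 0, 0, 0.2, 0, 0.5, 0, 0, 0, 0, 0.25, 0, 0.5, 0, 0, 0, 0, 0.25, 0, 0.5]
}}

```text
t: 5.42
tool_pos: [0.5964, 0.2403, 0.089]
orientation: [-0.124, 0.122, -0.696, 0.696]
wrist_force: [0.3, -2.1, 1.1]
width: 0.0594
```

Run:
```python
from g import *
show()
```

```text
t 5.42 pos [0.5964 0.2403 0.089 ] w 0.0594 F [ 0.3451 -2.0614  1.1415] q [ 0.3648  0.6134  1.6651 -0.0007  0.8608  1.5861]
tool axes x,y,z rows
 [[-0.9394 -0.3429 -0.0022]
 [ 0.0022  0.0003 -1.    ]
 [ 0.3429 -0.9394  0.0005]]
```

>>> {"method": "step_arm", "body": {
  "rows": [0, 0, 0, 0, 0, 0, 0.76, 0, 0, 0, 0, 0, 0, 0.76, 0, 0, 0, 0, 0, 0, 0.76, 0, 0, 0, 0, -1, 0, 0.76, 0, 0, 0, 0, -4, 0, 0.76, 0, 0, 0, 0, -8, 0, 0.9, 0, 0, 0, 0, -12, 0, 1, 0, 0, 0, 0, -14, 0, 1]
}}

```text
t: 6.08
tool_pos: [0.5972, 0.2413, 0.2336]
orientation: [0.125, -0.121, 0.697, -0.696]
wrist_force: [1.4, 1.1, 0.4]
width: 0.0834
```

Run:
```python
from g import *
from workcell import camera
show();go((.6675,-.2365,.22),110)
s=camera("scene")["pixels"];s0=cv2.imread("pics/scene0.png");cv2.imwrite("pics/s3.png",s)
for n,(u,v) in dict(B=(261,317),C=(264,235)).items():
    print(n,np.abs(s[v-25:v+35,u-20:u+20].astype(int)-s0[v-25:v+35,u-20:u+20]).mean())
```

```text
t 6.08 pos [0.5972 0.2413 0.2336] w 0.0834 F [1.356  1.1243 0.382 ] q [0.3655 0.4367 1.5809 0.0001 1.1174 1.5861]
tool axes x,y,z rows
 [[-0.9393 -0.343  -0.0066]
 [ 0.0062  0.0024 -1.    ]
 [ 0.343  -0.9393 -0.0002]]
turn [ 0.01  0.06 -0.38] shift [ 9.8   1.29 47.3 ] dist cm 48.3
B 7.891944444444444
C 18.68722222222222
```

```bash
cat > chk.py <<'E'
from h import *
from workcell import camera
import sys
s=camera("scene")["pixels"];cv2.imwrite("pics/last.png",s);s0=cv2.imread("pics/scene0.png")
for n,(u,v) in dict(A=(313,297),B=(261,317),C=(264,235)).items():
    if n not in sys.argv[1]: continue
    t=s0[v-28:v+30,u-17:u+18]
    r=cv2.matchTemplate(s[v-110:v+110,u-100:u+100],t,cv2.TM_CCOEFF_NORMED); _,m,_,l=cv2.minMaxLoc(r)
    print(n,"score",round(m,3),"moved px",l[0]-(100-17),l[1]-(110-28))
E
python3 chk.py BC
```

```text
B score 0.92 moved px 0 0
C score 0.615 moved px 0 0
```

>>> {"method": "step_arm", "body": {
  "rows": [0, 0, 0, 5.5, 0, 27, 1, 0, 0, 0, 5.5, 0, 27, 1, 0, 0, 0, 5.5, 0, 27, 1, 0, 0, 0, 5.5, 0, 27, 1, 0, 0, 0, 5.5, 0, 27, 1, 0, 0, 0, 5.5, 0, 27, 1, 0, 0, 0, 5.5, 0, 27, 1]
}}

```text
t: 6.77
tool_pos: [0.6358, -0.0356, 0.2268]
orientation: [-0.122, 0.123, -0.696, 0.697]
wrist_force: [-0.1, 0.1, -0.0]
width: 0.0875
```

>>> {"method": "step_arm", "body": {
  "rows": [0, 0, 0, 4.3, 1, 20.3, 1, 0, 0, 0, 4.3, 1, 20.3, 1, 0, 0, 0, 4.3, 1, 20.3, 1, 0, 0, 0, 4.3, 1, 20.3, 1, 0, 0, 0, 4.3, 1, 20.3, 1, 0, 0, 0, 4.3, 1, 20.3, 1, 0, 0, 0, 4.3, 1, 20.3, 1, 0, 0, 0, 4.3, 1, 20.3, 1]
}}

```text
t: 7.43
tool_pos: [0.6647, -0.2369, 0.2166]
orientation: [0.122, -0.123, 0.697, -0.696]
wrist_force: [-0.5, -0.2, -0.2]
width: 0.0879
```

```bash
python3 chk.py BC
python3 - <<'E'
from g import *
show();go((.6675,-.2365,.0765),110)
E
```

```text
B score 0.92 moved px 0 0
C score 0.565 moved px -5 80
t 7.48 pos [ 0.665  -0.2362  0.217 ] w 0.0879 F [-0.8166  0.5957  0.1297] q [-0.3583  0.5483  1.4373  0.0004  1.1577  0.8617]
tool axes x,y,z rows
 [[-0.9392 -0.3434  0.001 ]
 [-0.0015  0.001  -1.    ]
 [ 0.3434 -0.9392 -0.0014]]
turn [0.08 0.09 0.06] shift [-0.24 14.05  0.14] dist cm 14.0
```

>>> {"method": "step_arm", "body": {
  "rows": [0, 0, 0, -0.2, 3, 0.1, 1, 0, 0, 0, -0.2, 6.5, 0.1, 1, 0, 0, 0, -0.2, 10, 0.1, 1, 0, 0, 0, -0.2, 12.5, 0.1, 1, 0, 0, 0, -0.2, 14, 0.1, 1, 0, 0, 0, -0.2, 14, 0.1, 1, 0, 0, 0, -0.2, 14, 0.1, 0.5, 0, 0, 0, -0.2, 14, 0.1, 0.5]
}}

```text
t: 8.15
tool_pos: [0.6692, -0.2375, 0.0797]
orientation: [-0.124, 0.123, -0.696, 0.697]
wrist_force: [0.5, -0.2, -0.1]
width: 0.078
```

>>> {"method": "step_arm", "body": {
  "rows": [0, 0, 0, 0, 0, 0, 0.5, 0, 0, 0, 0, 0, 0, 0.5, 0, 0, 0, 0, 0, 0, 0.5, 0, 0, 0, 0, -2, 0, 0.5, 0, 0, 0, 0, -6, 0, 0.5, 0, 0, 0, 0, -10, 0, 0.5, 0, 0, 0, 0, -14, 0, 0.5, 0, 0, 0, 0, -18, 0, 0.5]
}}

```text
t: 8.82
tool_pos: [0.6672, -0.2376, 0.2596]
orientation: [0.123, -0.123, 0.696, -0.696]
wrist_force: [0.6, -1.1, -1.8]
width: 0.0596
```

Run:
```python
from g import *
show();p=W(.045,.05);go((p[0],p[1],.26),110)
```

```text
t 8.82 pos [ 0.6672 -0.2376  0.2596] w 0.0596 F [ 0.639  -1.1311 -1.7999] q [-0.359   0.513   1.3953  0.      1.2336  0.8621]
tool axes x,y,z rows
 [[-0.9395 -0.3427  0.0003]
 [-0.0003  0.0001 -1.    ]
 [ 0.3427 -0.9395 -0.0002]]
turn [0.01 0.04 0.01] shift [  0.29  -0.02 -47.24] dist cm 47.2
```

>>> {"method": "step_arm", "body": {
  "rows": [0, 0, 0, 0, 0, -2, 0.5, 0, 0, 0, 0, 0, -5.5, 0.5, 0, 0, 0, 0, 0, -9, 0.5, 0, 0, 0, 0, 0, -12.5, 0.5, 0, 0, 0, 0, 0, -16, 0.5, 0, 0, 0, 0, 0, -19.5, 0.5, 0, 0, 0, 0, 0, -23, 0.5, 0, 0, 0, 0, 0, -26.5, 0.5]
}}

```text
t: 9.48
tool_pos: [0.5758, 0.0125, 0.258]
orientation: [-0.123, 0.123, -0.696, 0.696]
wrist_force: [1.0, 0.4, -1.7]
width: 0.0598
```

>>> {"method": "step_arm", "body": {
  "rows": [0, 0, 0, 0, 0, -3.5, 0.5, 0, 0, 0, 0, 0, -7, 0.5, 0, 0, 0, 0, 0, -10.5, 0.5, 0, 0, 0, 0.1, 0, -14, 0.5, 0, 0, 0, 0.2, 0, -17, 0.5, 0, 0, 0, 0.3, 0, -19.5, 0.5, 0, 0, 0, 0.3, 0, -20.7, 0.5, 0, 0, 0, 0.3, 0, -20.7, 0.5]
}}

```text
t: 10.15
tool_pos: [0.5022, 0.2065, 0.258]
orientation: [0.124, -0.124, 0.696, -0.696]
wrist_force: [-0.8, 0.4, -2.6]
width: 0.0596
```

Run:
```python
from g import *
show();p=W(.045,.05);go((p[0],p[1],.0905),110)
```

```text
t 10.15 pos [0.5022 0.2065 0.258 ] w 0.0596 F [-0.8498  0.4219 -2.6086] q [0.368  0.2614 1.7794 0.0005 1.1003 1.5859]
tool axes x,y,z rows
 [[-0.9385 -0.3454 -0.0004]
 [ 0.0002  0.0005 -1.    ]
 [ 0.3454 -0.9385 -0.0004]]
turn [ 0.02  0.21 -0.02] shift [ 0.01 16.75  0.15] dist cm 16.8
```

>>> {"method": "step_arm", "body": {
  "rows": [0, 0, 0, 0, 2, 0.1, 0.5, 0, 0, 0, 0, 5, 0.1, 0.5, 0, 0, 0, 0, 8, 0.1, 0.5, 0, 0, 0, 0, 11, 0.1, 0.5, 0, 0, 0, 0, 14, 0.1, 0.5, 0, 0, 0, 0, 16, 0.1, 0.5, 0, 0, 0, 0, 16.5, 0.1, 0.5, 0, 0, 0, 0, 16.7, 0.1, 0.5]
}}

```text
t: 10.82
tool_pos: [0.5032, 0.2026, 0.0898]
orientation: [-0.122, 0.124, -0.696, 0.697]
wrist_force: [-0.3, -0.5, -1.7]
width: 0.0594
```

>>> {"method": "step_arm", "body": {
  "rows": [0, 0, 0, 0, 0.1, 0, 0.5, 0, 0, 0, 0, 0.2, 0, 0.5, 0, 0, 0, 0, 0.3, 0, 0.5, 0, 0, 0, 0, 0.3, 0, 0.5]
}}

```text
t: 11.15
tool_pos: [0.5047, 0.204, 0.0893]
orientation: [0.124, -0.122, 0.696, -0.696]
wrist_force: [0.0, -1.2, 3.8]
width: 0.0597
```

>>> {"method": "step_arm", "body": {
  "rows": [0, 0, 0, 0, 0, 0, 0.76, 0, 0, 0, 0, 0, 0, 0.76, 0, 0, 0, 0, 0, 0, 0.76, 0, 0, 0, 0, -1, 0, 0.76, 0, 0, 0, 0, -4, 0, 0.76, 0, 0, 0, 0, -8, 0, 0.9, 0, 0, 0, 0, -12, 0, 1, 0, 0, 0, 0, -14, 0, 1]
}}

```text
t: 11.82
tool_pos: [0.505, 0.2044, 0.2329]
orientation: [0.125, -0.121, 0.697, -0.696]
wrist_force: [1.2, 0.7, -0.2]
width: 0.0831
```

```bash
python3 chk.py C
python3 - <<'E'
from g import *
from workcell import camera
show();go((.4264,-.1035,.22),20)
t=camera("top")["pixels"];s=cv2.imread("pics/last.png");cv2.imwrite("pics/t3.png",t)
a=t[170:330,180:430];a=cv2.resize(a,None,fx=1.6,fy=1.6);b=cv2.resize(s[150:330,190:440],None,fx=1.6,fy=1.6)
o=np.zeros((290,800,3),np.uint8);o[:256,:400]=a;o[:288,400:]=b;cv2.imwrite("pics/f.png",o)
E
```

```text
C score 0.638 moved px 0 0
t 11.87 pos [0.5065 0.205  0.2355] w 0.086 F [-0.0371 -0.2073  1.4275] q [0.3627 0.2881 1.8001 0.     1.043  1.5834]
tool axes x,y,z rows
 [[-0.9393 -0.343  -0.0103]
 [ 0.0097  0.0037 -0.9999]
 [ 0.343  -0.9393 -0.0001]]
turn [ -0.46 -89.94  -0.47] shift [18.12  1.35 26.23] dist cm 31.9
```

View pics/f.png

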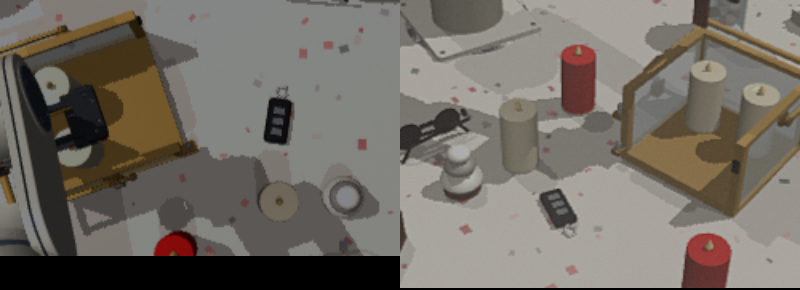

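>>> {"method": "step_arm", "body": {
  "rows": [0, -55, 0, 13, 0, 19, 1, 0, -55, 0, 13, 0, 19, 1, 0, -55, 0, 13, 0, 19, 1, 0, -55, 0, 13, 0, 19, 1, 0, -55, 0, 13, 0, 19, 1, 0, -55, 0, 13, 0, 19, 1, 0, -55, 0, 13, 0, 19, 1, 0, -55, 0, 13, 0, 19, 1]
}}

```text
t: 12.58
tool_pos: [0.4448, -0.0213, 0.2269]
orientation: [0.422, -0.423, 0.567, -0.567]
wrist_force: [0.8, 0.7, -0.2]
width: 0.0877
```

Run:
```python
from g import *
show();go((.4264,-.1035,.21),20)
```

```text
t 12.58 pos [ 0.4448 -0.0213  0.2269] w 0.0877 F [ 0.8065  0.7046 -0.1688] q [-0.0744  0.1506  2.0056 -0.0003  0.9873  0.2155]
tool axes x,y,z rows
 [[-0.2857 -0.9583  0.0007]
 [-0.002  -0.0001 -1.    ]
 [ 0.9583 -0.2857 -0.0019]]
turn [  0.12 -36.6    0.  ] shift [8.4  1.7  0.58] dist cm 8.6
```

>>> {"method": "step_arm", "body": {
  "rows": [0, -36.6, 0, 8.4, 1.7, 0.6, 1, 0, -36.6, 0, 8.4, 1.7, 0.6, 1, 0, -36.6, 0, 8.4, 1.7, 0.6, 1, 0, -36.6, 0, 8.4, 1.7, 0.6, 1, 0, -36.6, 0, 8.4, 1.7, 0.6, 1, 0, -36.6, 0, 8.4, 1.7, 0.6, 1, 0, -36.6, 0, 8.4, 1.7, 0.6, 1, 0, -36.6, 0, 8.4, 1.7, 0.6, 1]
}}

```text
t: 13.25
tool_pos: [0.4274, -0.1013, 0.2101]
orientation: [-0.578, 0.578, -0.407, 0.406]
wrist_force: [1.1, 0.1, 0.5]
width: 0.0875
```

Run:
```python
from g import *
show();go((.4264,-.1035,.0765),20)
```

```text
t 13.25 pos [ 0.4274 -0.1013  0.2101] w 0.0875 F [1.0679 0.1089 0.5378] q [-0.2599  0.166   2.034   0.      0.943  -0.6043]
tool axes x,y,z rows
 [[ 0.3376 -0.9413 -0.0008]
 [-0.0013  0.0004 -1.    ]
 [ 0.9413  0.3376 -0.0011]]
turn [ 0.06 -0.27 -0.05] shift [ 0.18 13.36 -0.15] dist cm 13.4
```

>>> {"method": "step_arm", "body": {
  "rows": [0, 0, 0, 0.1, 3, -0.1, 1, 0, 0, 0, 0.1, 6.5, -0.1, 1, 0, 0, 0, 0.1, 10, -0.1, 1, 0, 0, 0, 0.1, 12, -0.1, 1, 0, 0, 0, 0.1, 13.35, -0.1, 1, 0, 0, 0, 0.1, 13.35, -0.1, 1, 0, 0, 0, 0.1, 13.35, -0.1, 0.5, 0, 0, 0, 0.1, 13.35, -0.1, 0.5]
}}

```text
t: 13.92
tool_pos: [0.4278, -0.1028, 0.0778]
orientation: [0.579, -0.578, 0.406, -0.407]
wrist_force: [0.8, 0.2, -0.8]
width: 0.078
```

>>> {"method": "step_arm", "body": {
  "rows": [0, 0, 0, 0, 0, 0, 0.5, 0, 0, 0, 0, 0, 0, 0.5, 0, 0, 0, 0, 0, 0, 0.5, 0, 0, 0, 0, -2, 0, 0.5, 0, 0, 0, 0, -6, 0, 0.5, 0, 0, 0, 0, -10, 0, 0.5, 0, 0, 0, 0, -14, 0, 0.5, 0, 0, 0, 0, -18.5, 0, 0.5]
}}

```text
t: 14.58
tool_pos: [0.4265, -0.1025, 0.2608]
orientation: [-0.579, 0.579, -0.407, 0.406]
wrist_force: [0.1, -0.8, -2.4]
width: 0.0601
```

Run:
```python
from g import *
show();p=W(-.04,0);print(p);go((p[0],p[1],.262),20)
```

```text
t 14.58 pos [ 0.4265 -0.1025  0.2608] w 0.0601 F [ 0.0531 -0.7609 -2.351 ] q [-0.2631  0.0922  1.9842  0.0001  1.0656 -0.6093]
tool axes x,y,z rows
 [[ 0.3393 -0.9407 -0.0003]
 [-0.0003  0.0001 -1.    ]
 [ 0.9407  0.3393 -0.0003]]
[0.5787 0.1424 0.    ]
turn [ 0.01 -0.17 -0.01] shift [-17.87  -0.12  22.63] dist cm 28.8
```

>>> {"method": "step_arm", "body": {
  "rows": [0, 0, 0, -1.2, 0, 1.5, 0.5, 0, 0, 0, -3.5, 0, 4.4, 0.5, 0, 0, 0, -5.8, 0, 7.3, 0.5, 0, 0, 0, -8.1, 0, 10.2, 0.5, 0, 0, 0, -10.4, 0, 13.1, 0.5, 0, 0, 0, -12.7, 0, 16, 0.5, 0, 0, 0, -15, 0, 19, 0.5, 0, 0, 0, -16.8, 0, 21.3, 0.5]
}}

```text
t: 15.25
tool_pos: [0.5716, 0.1301, 0.2591]
orientation: [0.579, -0.579, 0.406, -0.406]
wrist_force: [0.6, -0.9, -2.3]
width: 0.0599
```

>>> {"method": "step_arm", "body": {
  "rows": [0, 0, 0, -1, 0, 1.3, 0.5, 0, 0, 0, -1.1, 0, 1.3, 0.5, 0, 0, 0, -1.1, 0, 1.3, 0.5]
}}

```text
t: 15.5
tool_pos: [0.5787, 0.1428, 0.2585]
orientation: [-0.579, 0.579, -0.406, 0.406]
wrist_force: [-1.1, -0.9, -1.7]
width: 0.06
```

Run:
```python
from g import *
show();p=W(-.04,0);print(p);go((p[0],p[1],.0905),20)
```

```text
t 15.5 pos [0.5787 0.1428 0.2585] w 0.06 F [-1.0627 -0.9072 -1.6974] q [ 0.2221  0.3426  1.6633 -0.0002  1.1368 -0.1257]
tool axes x,y,z rows
 [[ 0.3409 -0.9401  0.    ]
 [-0.001  -0.0004 -1.    ]
 [ 0.9401  0.3409 -0.0011]]
[0.5787 0.1424 0.    ]
turn [ 0.06 -0.07  0.  ] shift [ 0.04 16.8   0.01] dist cm 16.8
```

>>> {"method": "step_arm", "body": {
  "rows": [0, 0, 0, 0, 2, 0, 0.5, 0, 0, 0, 0, 5, 0, 0.5, 0, 0, 0, 0, 8, 0, 0.5, 0, 0, 0, 0, 11, 0, 0.5, 0, 0, 0, 0, 14, 0, 0.5, 0, 0, 0, 0, 16, 0, 0.5, 0, 0, 0, 0, 16.5, 0, 0.5, 0, 0, 0, 0, 16.8, 0, 0.5]
}}

```text
t: 16.17
tool_pos: [0.5779, 0.1411, 0.0901]
orientation: [-0.578, 0.579, -0.407, 0.406]
wrist_force: [0.2, -0.7, -2.1]
width: 0.06
```

>>> {"method": "step_arm", "body": {
  "rows": [0, 0, 0, 0, 0.1, 0, 0.5, 0, 0, 0, 0, 0.2, 0, 0.5, 0, 0, 0, 0, 0.3, 0, 0.5, 0, 0, 0, 0, 0.3, 0, 0.5]
}}

```text
t: 16.5
tool_pos: [0.5799, 0.1424, 0.089]
orientation: [0.579, -0.578, 0.406, -0.407]
wrist_force: [0.3, -0.3, -2.5]
width: 0.0602
```

>>> {"method": "step_arm", "body": {
  "rows": [0, 0, 0, 0, 0.1, 0, 0.5, 0, 0, 0, 0, 0.2, 0, 0.5, 0, 0, 0, 0, 0.2, 0, 0.5]
}}

```text
t: 16.75
tool_pos: [0.5793, 0.1423, 0.0876]
orientation: [0.579, -0.579, 0.406, -0.406]
wrist_force: [-5.5, -1.7, 11.4]
width: 0.0598
```

Contact. Release and rise.

>>> {"method": "step_arm", "body": {
  "rows": [0, 0, 0, 0, -0.1, 0, 0.78, 0, 0, 0, 0, -0.1, 0, 0.78, 0, 0, 0, 0, -0.1, 0, 0.78, 0, 0, 0, 0, -1, 0, 0.78, 0, 0, 0, 0, -4, 0, 0.8, 0, 0, 0, 0, -8, 0, 0.9, 0, 0, 0, 0, -12, 0, 1, 0, 0, 0, 0, -14, 0, 1]
}}

```text
t: 17.42
tool_pos: [0.5811, 0.1428, 0.2312]
orientation: [0.58, -0.577, 0.405, -0.408]
wrist_force: [0.9, -0.1, 0.4]
width: 0.0866
```

Run:
```python
from g import *
show();go((.513,-.411,.25),48.5)
```

```text
t 17.42 pos [0.5811 0.1428 0.2312] w 0.0866 F [ 0.9133 -0.1025  0.366 ] q [ 0.2211  0.372   1.6877  0.      1.0758 -0.1254]
tool axes x,y,z rows
 [[ 0.3395 -0.9406  0.0007]
 [ 0.0059  0.0014 -1.    ]
 [ 0.9406  0.3395  0.006 ]]
turn [ -0.33 -28.65   0.13] shift [ 49.78  -2.   -25.2 ] dist cm 55.8
```

>>> {"method": "step_arm", "body": {
  "rows": [0, 0, 0, 27, -2, -13, 1, 0, 0, 0, 27, -2, -13, 1, 0, 0, 0, 27, -2, -13, 1, 0, 0, 0, 27, -2, -13, 1, 0, 0, 0, 27, -2, -13, 1, 0, 0, 0, 27, -2, -13, 1, 0, 0, 0, 27, -2, -13, 1, 0, 0, 0, 27, -2, -13, 1]
}}

```text
t: 18.08
tool_pos: [0.5482, -0.1609, 0.2471]
orientation: [-0.578, 0.578, -0.407, 0.408]
wrist_force: [-0.2, -0.6, -0.7]
width: 0.0878
```

>>> {"method": "step_arm", "body": {
  "rows": [0, -28.6, 0, 22.8, 0, -12.2, 1, 0, -28.6, 0, 22.8, 0, -12.2, 1, 0, -28.6, 0, 22.8, 0, -12.2, 1, 0, -28.6, 0, 22.8, 0, -12.2, 1, 0, -28.6, 0, 22.8, 0, -12.2, 1, 0, -28.6, 0, 22.8, 0, -12.2, 1, 0, -28.6, 0, 22.8, 0, -12.2, 1, 0, -28.6, 0, 22.8, 0, -12.2, 1]
}}

```text
t: 18.75
tool_pos: [0.5105, -0.4149, 0.246]
orientation: [-0.66, 0.661, -0.252, 0.252]
wrist_force: [-0.4, -0.2, -0.1]
width: 0.0876
```

Run:
```python
from g import *
from workcell import camera
show();go((.513,-.411,.116),48.5)
t=camera("top")["pixels"];s=camera("scene")["pixels"];cv2.imwrite("pics/t4.png",t);cv2.imwrite("pics/s4.png",s)
crop(s,110,140,250,360,2.7,"/tmp/s.png");crop(s,320,150,470,290,2.7,"/tmp/l.png")
a=cv2.imread("/tmp/s.png");b=cv2.imread("/tmp/l.png");o=np.zeros((594,800,3),np.uint8);o[:a.shape[0],:a.shape[1]]=a;o[:b.shape[0],390:390+b.shape[1]]=b
cv2.imwrite("pics/g.png",o)
P=np.array(robot.read_state()["tool_pos"]);z=np.array([np.cos(np.radians(48.5)),np.sin(np.radians(48.5)),0])
print(proj("scene",[P,P+z*.05,P-z*.05]),proj("top",[P,P+z*.05,P-z*.05]))
```

```text
t 18.75 pos [ 0.5105 -0.4149  0.246 ] w 0.0876 F [-0.3685 -0.229  -0.1361] q [-0.7003  0.4476  1.5334 -0.0005  1.1597 -1.5418]
tool axes x,y,z rows
 [[ 0.7458 -0.6662  0.001 ]
 [ 0.0005 -0.001  -1.    ]
 [ 0.6662  0.7458 -0.0004]]
turn [ 0.02 -0.27  0.06] shift [-0.09 13.    0.46] dist cm 13.0
[[144.2916 235.4935]
 [168.0436 238.6869]
 [120.7901 232.3338]] [[505.0633 257.9979]
 [486.7993 242.0355]
 [523.454  274.071 ]]
```

View pics/g.png

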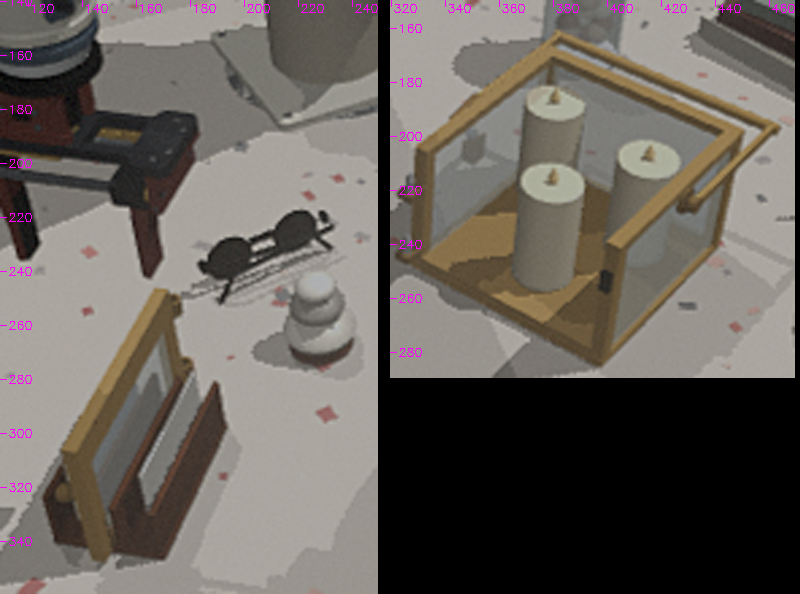

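>>> {"method": "step_arm", "body": {
  "rows": [0, -0.2, 0, 0, 2, 0.4, 0.7, 0, -0.2, 0, 0, 5, 0.4, 0.5, 0, -0.2, 0, 0, 8, 0.4, 0.5, 0, -0.2, 0, 0, 11, 0.4, 0.5, 0, -0.2, 0, 0, 13, 0.4, 0.5, 0, -0.2, 0, 0, 13.9, 0.4, 0.5, 0, -0.2, 0, 0, 13.9, 0.4, 0.5, 0, -0.2, 0, 0, 13.9, 0.4, 0.5],
  "squeeze": 10
}}

```text
t: 19.52
tool_pos: [0.5146, -0.4077, 0.1075]
orientation: [0.662, -0.662, 0.249, -0.249]
wrist_force: [0.3, 1.1, 0.5]
width: 0.0445
```

Run:
```python
from g import *
show();go((.5135,-.4101,.107),48.5)
from workcell import camera
t=camera("top")["pixels"];s=camera("scene")["pixels"];cv2.imwrite("pics/t5.png",t);cv2.imwrite("pics/s5.png",s)
```

```text
t 19.52 pos [ 0.5146 -0.4077  0.1075] w 0.0445 F [0.2631 1.053  0.4991] q [-0.6881  0.6055  1.6244  0.0002  0.9116 -1.5386]
tool axes x,y,z rows
 [[ 0.7515 -0.6597  0.0001]
 [ 0.0002  0.0001 -1.    ]
 [ 0.6597  0.7515  0.0001]]
turn [-0.01  0.22  0.  ] shift [ 0.08  0.05 -0.26] dist cm 0.3
```

>>> {"method": "step_arm", "body": {
  "rows": [0, 0, 0, 0.1, 0, -0.2, 0.3, 0, 0, 0, 0.1, 0, -0.2, 0.2, 0, 0, 0, 0.1, 0, -0.2, 0.1, 0, 0, 0, 0.1, 0, -0.2, 0.1, 0, 0, 0, 0.1, 0, -0.2, 0.1, 0, 0, 0, 0.1, 0, -0.2, 0.1],
  "squeeze": 8
}}

```text
t: 20.12
tool_pos: [0.5132, -0.4111, 0.1071]
orientation: [-0.661, 0.662, -0.25, 0.25]
wrist_force: [-1.0, -1.1, 1.7]
width: 0.0121
```

>>> {"method": "step_arm", "body": {
  "rows": [0, 0, 0, 0, 0, 0, 0.05, 0, 0, 0, 0, 0, 0, 0.05, 0, 0, 0, 0, -0.5, 0, 0.05, 0, 0, 0, 0, -1.5, 0, 0.05, 0, 0, 0, 0, -3, 0, 0.05, 0, 0, 0, 0, -4.5, 0, 0.05, 0, 0, 0, 0, -6, 0, 0.05, 0, 0, 0, 0, -8, 0, 0.05],
  "squeeze": 55
}}

```text
t: 20.78
tool_pos: [0.5127, -0.4101, 0.1869]
orientation: [0.662, -0.661, 0.25, -0.249]
wrist_force: [-0.3, -0.7, -4.1]
width: 0.0118
```

>>> {"method": "step_arm", "body": {
  "rows": [0, 0, 0, 0, -2, 0, 0.05, 0, 0, 0, 0, -2.5, 0, 0.05, 0, 0, 0, 0, -2.5, 0, 0.05, 0, 0, 0, 0, -2.5, 0, 0.05]
}}

```text
t: 21.12
tool_pos: [0.513, -0.4105, 0.2115]
orientation: [0.662, -0.661, 0.25, -0.25]
wrist_force: [-0.9, 0.1, -4.6]
width: 0.0116
```

Run:
```python
from g import *
show()
yaw=np.radians(48.5); pin=W(-.122,.105); D=(pin[0],pin[1],yaw); c=place((0,0,yaw),[0,-.105,0])[0]+[pin[0],pin[1],0]
print("door centre hung",c); go((c[0],c[1],.20),48.5)
from workcell import camera
s=camera("scene")["pixels"];t=camera("top")["pixels"];cv2.imwrite("pics/s6.png",s);cv2.imwrite("pics/t6.png",t)
crop(s,100,160,260,360,2.9,"pics/i.png")
```

```text
t 21.12 pos [ 0.513  -0.4105  0.2115] w 0.0116 F [-0.9226  0.1451 -4.5975] q [-0.693   0.4819  1.5628  0.0001  1.0973 -1.5421]
tool axes x,y,z rows
 [[ 0.7506 -0.6607 -0.0004]
 [-0.0003  0.0004 -1.    ]
 [ 0.6607  0.7506  0.0001]]
door centre hung [ 0.5867 -0.0401  0.    ]
turn [-0.01  0.15 -0.03] shift [-18.94   1.16  32.67] dist cm 37.8
```

View pics/i.png

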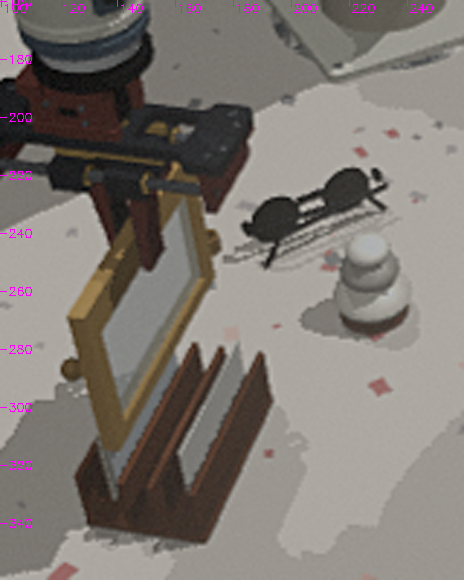

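```bash
cat >> g.py <<'E'
def door_from(tcp,yawdeg,dy=0,zb=.1000-.0):  # door pose when held: origin below tcp
    return (tcp[0],tcp[1],np.radians(yawdeg))
E
python3 - <<'E'
from g import *
s=robot.read_state();p=s["tool_pos"];yaw=np.arctan2(.7506,.6607);lift=p[2]-.1069
for nm,P in dict(topfree_negx=(-.006,-.093,.138),tophinge=(.006,.093,.138),lowfree_negx=(-.006,-.093,.008),knuHi=(0,.105,.115),knuLo=(0,.105,.04),knob=(-.02,-.085,.078)).items():
    w=place((p[0],p[1],yaw),np.array(P)+[0,0,lift]); print(nm,w[0],proj("scene",w)[0],"crop",(proj("scene",w)[0]-[100,160]+.5)*2.9,proj("top",w)[0])
i=cv2.imread("pics/t6.png");
E
```

```text
topfree_negx [ 0.5784 -0.4761  0.2414] [122.6998 268.5156] crop [ 67.2795 316.1451] [534.6283 226.6825]
tophinge [ 0.4467 -0.3442  0.2414] [165.4864 209.7635] crop [191.3605 145.7642] [472.6834 288.4518]
lowfree_negx [ 0.5784 -0.4761  0.1114] [135.7032 314.5422] crop [104.9893 449.6223] [510.5822 233.7073]
knuHi [ 0.4337 -0.3408  0.2184] [166.5433 214.4387] crop [194.4255 159.3221] [467.8245 294.494 ]
knuLo [ 0.4337 -0.3408  0.1434] [171.6176 240.4006] crop [209.1411 234.6117] [458.0391 294.0128]
knob [ 0.5631 -0.4813  0.1814] [123.9392 286.7678] crop [ 70.8738 369.0766] [525.3043 236.9432]
```

Run:
```python
from h import *
t=cv2.imread("pics/t4.png");s=cv2.imread("pics/s4.png")
crop(t,190,195,310,300,5,"/tmp/a.png",10);crop(s,318,185,408,290,5,"/tmp/b.png",10)
a=cv2.imread("/tmp/a.png");b=cv2.imread("/tmp/b.png")
o=np.zeros((600,800,3),np.uint8)
t2=cv2.imread("/tmp/a.png")
crop(t,190,190,310,300,4,"/tmp/a.png",10);crop(s,318,165,430,290,4,"/tmp/b.png",10)
a=cv2.imread("/tmp/a.png");b=cv2.imread("/tmp/b.png")
a=a[:,160:];o[:440,:320]=a;o[:500,330:330+448]=b;cv2.imwrite("pics/j.png",o[:500])
```

```text
(no output)
```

View pics/j.png

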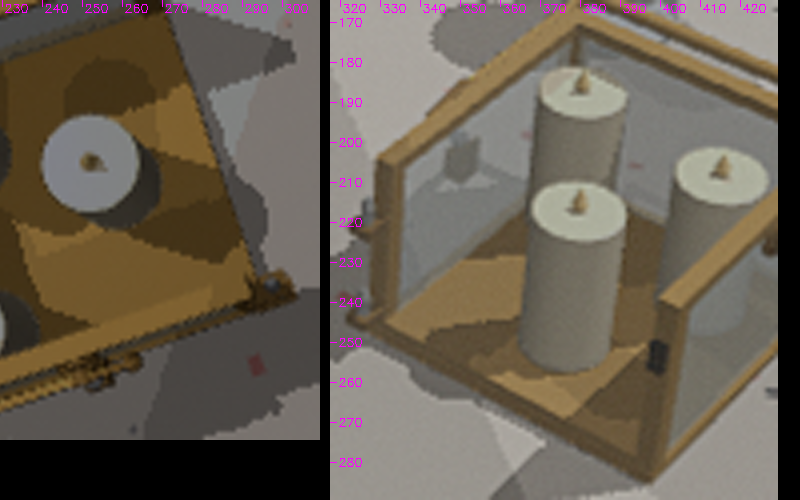

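Run:
```python
from g import *
C=dict(C=(.5793,.1423,.12),A=(.5964,.2403,.12),B=(.5047,.204,.12))
obs=dict(scene=dict(C=(379.7,217.6),A=(415.5,208.7),B=(381.1,187.6)),top=dict(C=(252.35,230.6)))
bias={}
for cam in obs:
    d=np.array([np.array(obs[cam][k])-proj(cam,C[k])[0] for k in obs[cam]]);print(cam,"obs-pred px",d.tolist());bias[cam]=d.mean(0)
pin=dict(scene=(327.1,214.9),top=(297.35,260.85))
for b in(0,1):
  s=np.array(pin["scene"])-b*bias["scene"];t=np.array(pin["top"])-b*bias["top"]
  print("pin tip",tri(s,t),"top@.125",onz("top",t,.123),"scene@.125",onz("scene",s,.125))
print(W(-.122,.105),place((.5652,.1793,np.radians(110.07)),[-.122,.105,0]))
```

```text
scene obs-pred px [[-1.1335255623299076, 1.229297274811671], [-0.5961391761293839, 0.8238309944547382], [-1.7292787219126922, -5.879641766031568]]
top obs-pred px [[0.7058250563221407, 0.5596586934336756]]
pin tip (array([0.5067, 0.0313, 0.119 ]), np.float64(0.18507757179600048)) top@.125 [0.5067 0.0315] scene@.125 [0.5128 0.0267]
pin tip (array([0.5084, 0.0335, 0.1152]), np.float64(0.07452150841368166)) top@.125 [0.508  0.0332] scene@.125 [0.5185 0.0265]
[0.5081 0.0294 0.    ] [[0.5084 0.0287 0.    ]]
```

```bash
cat > fit2.py <<'E'
from h import *
a=lambda u,v:(150+u/4-.4,170+v/4-.4)
b=lambda u,v:(318+u/4-.4,150+v/4-.4)
H=.146;q=.11
L=[("top",(q,-q,H),a(100,150)),("top",(q,q,H),a(220,500)),("top",(-q,-q,H),a(457,27)),("top",(-.122,.105,.125),(297.4,260.85)),
("scene",(-q,q,H),b(48,222)),("scene",(q,-q,H),b(533,193)),("scene",(-q,-q,0),b(320,540)),("scene",(-.122,.105,.125),(327.1,214.9)),("scene",(-.122,.105,.05),(326.1,236.6))]
C=[("scene",(.5793,.1423,.12),(379.7,217.6)),("scene",(.5964,.2403,.12),(415.5,208.7)),("top",(.5793,.1423,.12),(252.35,230.6)),("scene",(.5784,-.4761,.1764),(129.2,292.0))]
def f(p):
    o=dict(scene=p[3:5],top=p[5:7]);r=[]
    for n,P,uv in L: r+=list(proj(n,place(p,P))[0]+o[n]-uv)
    for n,P,uv in C: r+=list(proj(n,P)[0]+o[n]-uv)
    return np.r_[r,p[3:]/2]
s=least_squares(f,[.565,.18,1.92,0,0,0,0],loss="soft_l1",f_scale=.8);p=s.x
print(p,np.degrees(p[2]));print(f(p)[:-4].reshape(-1,2).round(1).tolist());print("pin",place(p,[-.122,.105,0]))
J=np.linalg.inv(s.jac.T@s.jac);print("sd mm/deg",np.sqrt(np.diag(J))[:2]*1000,np.degrees(J[2,2]**.5))
E
python3 fit2.py
```

```text
[ 0.565   0.1814  1.9207 -0.4882  0.6895  0.753   0.5821] 110.04765371318955
[[0.2, -0.3], [-0.8, 0.8], [-0.6, -0.3], [0.9, -0.1], [-1.0, -0.8], [0.2, -0.3], [0.3, 2.1], [-0.1, -0.8], [-0.0, 0.5], [0.6, -0.5], [0.1, -0.1], [0.0, 0.0], [-0.2, 1.1]]
pin [[0.5082 0.0308 0.    ]]
sd mm/deg [1.9726 1.8766] 0.44312906847702216
```

>>> {"method": "step_arm", "body": {
  "rows": [0, 0, 0, -1, 0, 1.8, 0.05, 0, 0, 0, -3, 0, 5.2, 0.05, 0, 0, 0, -5, 0, 8.6, 0.05, 0, 0, 0, -7, 0, 12, 0.05, 0, 0, 0, -9, 0, 15.5, 0.05, 0, 0, 0, -11, 0, 19, 0.05, 0, 0, 0, -13, 0, 22.5, 0.05, 0, 0, 0, -15, 0, 26, 0.05]
}}

```text
t: 21.88
tool_pos: [0.5718, -0.1145, 0.2106]
orientation: [-0.661, 0.662, -0.251, 0.249]
wrist_force: [0.7, -0.1, -4.8]
width: 0.0115
```

>>> {"method": "step_arm", "body": {
  "rows": [0, 0, 0, -1.8, 0, 3, 0.05, 0, 0, 0, -3, 0, 5, 0.05, 0, 0, 0, -3.8, 0, 6.2, 0.05, 0, 0, 0, -4.0, 0, 6.8, 0.05, 0, 0, 0, -4.0, 0, 6.8, 0.05, 0, 0, 0, -4.0, 0, 6.8, 0.05]
}}

```text
t: 22.38
tool_pos: [0.5872, -0.0399, 0.2114]
orientation: [-0.661, 0.662, -0.25, 0.249]
wrist_force: [0.4, -0.9, -2.9]
width: 0.0117
```

Run:
```python
from g import *
show();go((.587,-.0386,.146),48.65)
```

```text
t 22.38 pos [ 0.5872 -0.0399  0.2114] w 0.0117 F [ 0.4009 -0.8797 -2.8863] q [-0.0879  0.3836  1.7212 -0.0006  1.0375 -0.9365]
tool axes x,y,z rows
 [[ 0.7506 -0.6608 -0.0004]
 [-0.0008 -0.0004 -1.    ]
 [ 0.6608  0.7506 -0.0009]]
turn [ 0.05 -0.01 -0.02] shift [-0.1   6.54  0.09] dist cm 6.5
```

>>> {"method": "step_arm", "body": {
  "rows": [0, 0, 0, 0, 1.5, 0.1, 0.05, 0, 0, 0, -0.1, 3.5, 0.1, 0.05, 0, 0, 0, -0.1, 5.5, 0.1, 0.05, 0, 0, 0, -0.1, 6.5, 0.1, 0.05, 0, 0, 0, -0.1, 6.5, 0.1, 0.05, 0, 0, 0, -0.1, 6.5, 0.1, 0.05]
}}

```text
t: 22.88
tool_pos: [0.5954, -0.0435, 0.1521]
orientation: [-0.661, 0.662, -0.243, 0.256]
wrist_force: [10.0, -15.0, 15.3]
width: 0.0116
```

Run:
```python
from g import *
from workcell import camera
show();go((.587,-.0386,.135),48.65)
t=camera("top")["pixels"];s=camera("scene")["pixels"];cv2.imwrite("pics/t7.png",t);cv2.imwrite("pics/s7.png",s)
crop(s,290,150,390,290,4,"/tmp/a.png",10);crop(t,250,200,350,290,4,"/tmp/b.png",10)
a=cv2.imread("/tmp/a.png");b=cv2.imread("/tmp/b.png");o=np.zeros((560,800,3),np.uint8);o[:,:400]=a;o[:360,400:]=b;cv2.imwrite("pics/k.png",o)
```

```text
t 22.88 pos [ 0.5954 -0.0435  0.1521] w 0.0116 F [  9.9815 -14.9754  15.2687] q [-0.0902  0.4628  1.7562 -0.0067  0.9042 -0.935 ]
tool axes x,y,z rows
 [[ 0.7504 -0.6608  0.0179]
 [ 0.0178 -0.0069 -0.9998]
 [ 0.6608  0.7506  0.0066]]
turn [-0.38 -0.01  1.03] shift [-0.98  1.69 -0.19] dist cm 2.0
```

View pics/k.png

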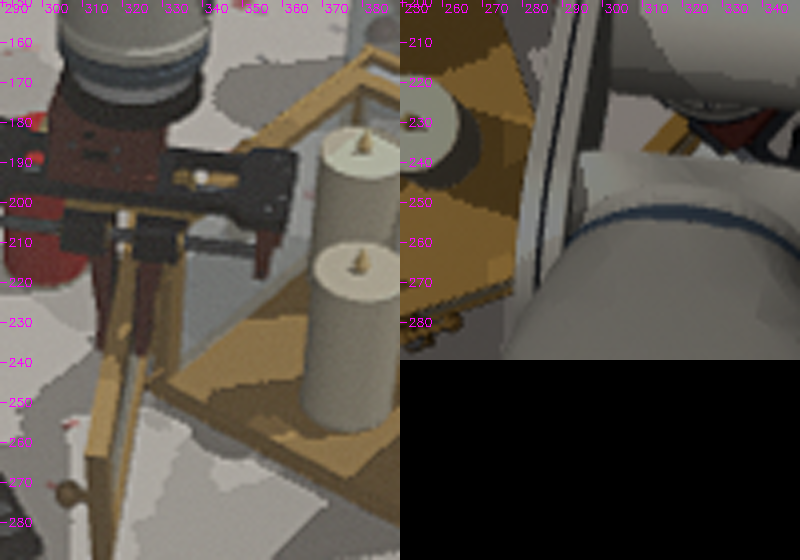

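>>> {"method": "step_arm", "body": {
  "rows": [0, 0, 0, 0.8, 0, 0, 0.05, 0, 0, 0, 1.0, -1, 0, 0.05, 0, 0, 0, 1, -3, 0, 0.05, 0, 0, 0, 1, -5, 0, 0.05, 0, 0, 0, 2, -6.5, 0, 0.05, 0, 0, 0, 4, -6.5, 0, 0.05, 0, 0, 0, 6, -6.5, 0, 0.05, 0, 0, 0, 6, -6.5, 0, 0.05],
  "squeeze": 60
}}

```text
t: 23.65
tool_pos: [0.6347, -0.0815, 0.2126]
orientation: [-0.661, 0.661, -0.249, 0.252]
wrist_force: [1.0, -0.6, -2.9]
width: 0.0119
```

Run:
```python
from g import *
show();s=robot.read_state();p=s["tool_pos"];print(s["moment"]);yaw=np.radians(48.65);lift=p[2]-.1069
from workcell import camera
im=camera("scene")["pixels"];cv2.imwrite("pics/s8.png",im);crop(im,270,150,390,330,3.2,"pics/l.png",10)
for nm,P in dict(topfree_negx=(-.006,-.093,.138),topfree_posx=(.006,-.093,.138),lowfree_negx=(-.006,-.093,.008),knob=(-.026,-.085,.078),knuHi=(0,.105,.107),knuLo=(0,.105,.032),tophinge=(-.006,.093,.138)).items():
    w=place((p[0],p[1],yaw),np.array(P)+[0,0,lift]); u=proj("scene",w)[0]+[-.49,.69]; print(nm,u,"view",(u-[270,150]+.5)*3.2)
```

```text
t 23.65 pos [ 0.6347 -0.0815  0.2126] w 0.0119 F [ 0.9908 -0.5774 -2.8821] q [-0.1457  0.4542  1.6057 -0.0013  1.0781 -0.9909]
tool axes x,y,z rows
 [[ 0.7485 -0.6631  0.0036]
 [ 0.0034 -0.0016 -1.    ]
 [ 0.6631  0.7485  0.001 ]]
[-0.0175 -0.1427 -0.0041]
topfree_negx [305.0556 247.1399] view [113.7781 312.4478]
topfree_posx [311.0079 247.9156] view [132.8254 314.93  ]
lowfree_negx [304.614  292.6307] view [112.3649 458.0181]
knob [296.0565 265.0401] view [ 84.9809 369.7283]
knuHi [323.5912 200.9933] view [173.0917 164.7785]
knuLo [322.6848 226.3101] view [170.1913 245.7925]
tophinge [320.4758 192.7455] view [163.1224 138.3856]
```

View pics/l.png

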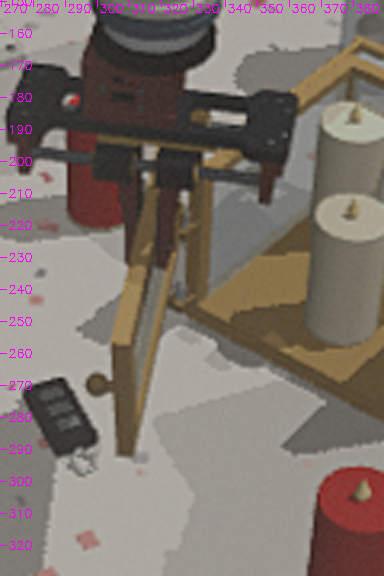

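>>> {"method": "step_arm", "body": {
  "rows": [0, 0, 0, 0, 2, 0, 0.05, 0, 0, 0, 0, 5, 0, 0.05, 0, 0, 0, 0, 8, 0, 0.05, 0, 0, 0, 0, 8.8, 0, 0.05, 0, 0, 0, 0, 8.8, 0, 0.05, 0, 0, 0, 0, 8.8, 0, 0.05]
}}

```text
t: 24.2
tool_pos: [0.6322, -0.0777, 0.1242]
orientation: [-0.661, 0.662, -0.25, 0.25]
wrist_force: [0.7, -0.3, -2.1]
width: 0.0118
```

>>> {"method": "step_arm", "body": {
  "rows": [0, 0, 0, 0, 0.4, 0, 0.05, 0, 0, 0, 0, 0.8, 0, 0.05, 0, 0, 0, 0, 1.2, 0, 0.05, 0, 0, 0, 0, 1.6, 0, 0.05, 0, 0, 0, 0, 2.0, 0, 0.05, 0, 0, 0, 0, 2.2, 0, 0.05, 0, 0, 0, 0, 2.2, 0, 0.05],
  "squeeze": 5
}}

```text
t: 24.78
tool_pos: [0.632, -0.0766, 0.102]
orientation: [0.662, -0.661, 0.25, -0.249]
wrist_force: [-3.5, 2.7, 2.9]
width: 0.0122
```

Run:
```python
from g import *
show();print(robot.read_state()["moment"])
```

```text
t 24.78 pos [ 0.632  -0.0766  0.102 ] w 0.0122 F [-3.5495  2.6945  2.8685] q [-0.1396  0.5888  1.6737  0.0009  0.8799 -0.9895]
tool axes x,y,z rows
 [[ 0.7508 -0.6606 -0.0011]
 [-0.0008  0.0008 -1.    ]
 [ 0.6606  0.7508  0.0001]]
[0.5111 0.3071 0.0638]
```

>>> {"method": "step_arm", "body": {
  "rows": [0, 0, 0, 0, 0.1, 0, 0.05, 0, 0, 0, 0, 0.2, 0, 0.05, 0, 0, 0, 0, 0.3, 0, 0.05, 0, 0, 0, 0, 0.3, 0, 0.05],
  "squeeze": 3
}}

```text
t: 25.12
tool_pos: [0.6322, -0.0772, 0.0987]
orientation: [0.662, -0.662, 0.25, -0.25]
wrist_force: [-2.7, 2.0, 2.6]
width: 0.0118
```

Run:
```python
from g import *
show();s=robot.read_state();p=s["tool_pos"];print(s["moment"]);yaw=np.radians(48.65);lift=-.008
from workcell import camera
im=camera("scene")["pixels"];cv2.imwrite("pics/s9.png",im);crop(im,270,190,370,340,4,"pics/m.png",10)
for nm,P in dict(topfree_negx=(-.006,-.093,.138),topfree_posx=(.006,-.093,.138),lowfree_negx=(-.006,-.093,.008),knob=(-.026,-.085,.078),knuHi=(0,.105,.107),knuLo=(0,.105,.032),tophinge=(-.006,.093,.138)).items():
    w=place((p[0],p[1],yaw),np.array(P)+[0,0,lift]); u=proj("scene",w)[0]+[-.49,.69]; print(nm,u,"view",(u-[270,190]+.5)*4)
```

```text
t 25.12 pos [ 0.6322 -0.0772  0.0987] w 0.0118 F [-2.7272  2.0397  2.5657] q [-0.1402  0.5936  1.6746  0.0001  0.8737 -0.9894]
tool axes x,y,z rows
 [[ 0.7507 -0.6607 -0.0002]
 [-0.0002  0.0001 -1.    ]
 [ 0.6607  0.7507 -0.    ]]
[0.4844 0.2021 0.0734]
topfree_negx [305.8026 285.8172] view [145.2103 385.2688]
topfree_posx [311.3706 286.5886] view [167.4826 388.3542]
lowfree_negx [305.3383 326.0072] view [143.353  546.0289]
knob [297.3343 301.129 ] view [111.3373 446.5161]
knuHi [323.196  237.4987] view [214.7842 191.9947]
knuLo [322.3529 260.171 ] view [211.4114 282.684 ]
tophinge [320.2524 230.507 ] view [203.0096 164.0281]
```

View pics/m.png

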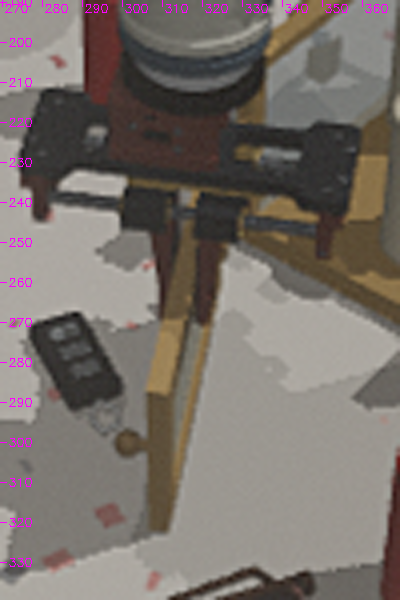

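>>> {"method": "step_arm", "body": {
  "rows": [0, 0, 0, 0, 0, 0, 0.165, 0, 0, 0, 0, 0, 0, 0.165, 0, 0, 0, 0, 0, 0, 0.165, 0, 0, 0, 0, 0, 0, 0.165, 0, 0, 0, 0, 0, 0, 0.165, 0, 0, 0, 0, 0, 0, 0.165],
  "squeeze": 3
}}

```text
t: 25.67
tool_pos: [0.6324, -0.0774, 0.0988]
orientation: [-0.662, 0.662, -0.25, 0.25]
wrist_force: [0.4, -0.2, -0.3]
width: 0.0143
```

>>> {"method": "step_arm", "body": {
  "rows": [0, 0, 0, 0, 0, 0, 0.05, 0, 0, 0, 0, 0, 0, 0.05, 0, 0, 0, 0, 0, 0, 0.05, 0, 0, 0, 0, 0, 0, 0.05],
  "squeeze": 20
}}

```text
t: 26.0
tool_pos: [0.6324, -0.0774, 0.0989]
orientation: [-0.662, 0.662, -0.25, 0.25]
wrist_force: [0.5, -1.0, -0.6]
width: 0.0118
```

Run:
```python
from g import *
show();s=robot.read_state();p=s["tool_pos"];print(s["moment"]);yaw=np.radians(48.65);lift=-.008
from workcell import camera
im=camera("scene")["pixels"];cv2.imwrite("pics/s10.png",im);crop(im,280,215,360,345,4.6,"pics/n.png",10)
for nm,P in dict(topfree_negx=(-.006,-.093,.138),topfree_posx=(.006,-.093,.138),lowfree_negx=(-.006,-.093,.008),lowfree_posx=(.006,-.093,.008),knob=(-.016,-.085,.078)).items():
    w=place((p[0],p[1],yaw),np.array(P)+[0,0,lift]); u=proj("scene",w)[0]+[-.49,.69]; print(nm,u,"view",(u-[280,215]+.5)*4.6)
```

```text
t 26.0 pos [ 0.6324 -0.0774  0.0989] w 0.0118 F [ 0.4724 -0.9604 -0.6471] q [-0.1404  0.5935  1.6744 -0.0001  0.8736 -0.9894]
tool axes x,y,z rows
 [[ 0.7507 -0.6607  0.0002]
 [ 0.0002 -0.0001 -1.    ]
 [ 0.6607  0.7507  0.    ]]
[-0.0942 -0.2324 -0.0233]
topfree_negx [305.7732 285.8944] view [120.8567 328.4143]
topfree_posx [311.3421 286.666 ] view [146.4735 331.9636]
lowfree_negx [305.3108 326.0849] view [118.7295 513.2904]
lowfree_posx [310.5108 326.8499] view [142.6495 516.8096]
knob [301.7594 301.8383] view [102.3933 401.7562]
```

View pics/n.png

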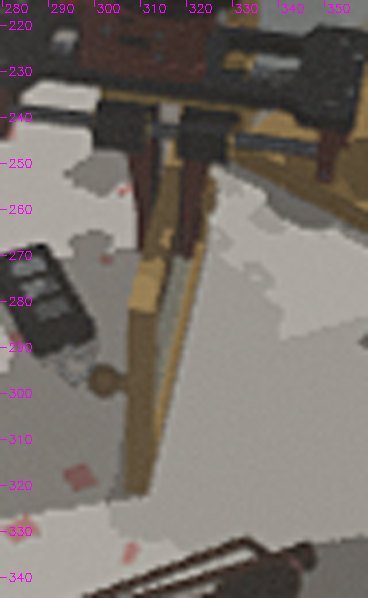

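>>> {"method": "step_arm", "body": {
  "rows": [0, 0, 0, 0, 0, 0, 0.165, 0, 0, 0, 0, 0, 0, 0.165, 0, 0, 0, 0, 0, 0, 0.165, 0, 0, 0, 0, 0, 0, 0.165, 0, 0, 0, -0.4, 0, 0, 0.165, 0, 0, 0, -0.9, 0, 0, 0.165, 0, 0, 0, -1.5, 0, 0, 0.165, 0, 0, 0, -1.5, 0, 0, 0.165],
  "squeeze": 3
}}

```text
t: 26.72
tool_pos: [0.6198, -0.0665, 0.0987]
orientation: [-0.662, 0.662, -0.25, 0.249]
wrist_force: [-0.2, -0.7, 0.4]
width: 0.0143
```

>>> {"method": "step_arm", "body": {
  "rows": [0, 0, 0, 0, 0, 0, 0.165, 0, 0, 0, 0, 0, 0, 0.05, 0, 0, 0, 0, 0, 0, 0.05, 0, 0, 0, 0, 0, 0, 0.05, 0, 0, 0, 0, 0, 0, 0.05],
  "squeeze": 58
}}

```text
t: 27.13
tool_pos: [0.621, -0.0673, 0.099]
orientation: [0.662, -0.661, 0.25, -0.25]
wrist_force: [-1.4, 1.1, 2.2]
width: 0.0116
```

Run:
```python
from g import *
from workcell import camera
show();s=camera("scene")["pixels"];o=cv2.imread("pics/s10.png");cv2.imwrite("pics/s11.png",s)
# door patch shift (free edge + knob), subpixel by phase correlation on a patch
a=cv2.cvtColor(o[275:330,295:315],6).astype(np.float32);b=cv2.cvtColor(s[275:330,295:315],6).astype(np.float32)
print(cv2.phaseCorrelate(a,b,cv2.createHanningWindow((20,55),5)))
```

```text
t 27.13 pos [ 0.621  -0.0673  0.099 ] w 0.0116 F [-1.3569  1.0905  2.1507] q [-0.1271  0.5785  1.7035  0.0003  0.8598 -0.9762]
tool axes x,y,z rows
 [[ 0.7505 -0.6608 -0.0003]
 [-0.0002  0.0003 -1.    ]
 [ 0.6608  0.7505  0.0001]]
((-0.07517149124306677, 0.004885197332114899), 0.9264174795150757)
```

>>> {"method": "step_arm", "body": {
  "rows": [0, 0, 0, 0, -0.5, 0, 0.05, 0, 0, 0, 0, -1.5, 0, 0.05, 0, 0, 0, 0, -3, 0, 0.05, 0, 0, 0, 0, -4, 0, 0.05, 0, 0, 0, 0, -4.2, 0, 0.05, 0, 0, 0, 0, -4.2, 0, 0.05]
}}

```text
t: 27.68
tool_pos: [0.6218, -0.0676, 0.1421]
orientation: [0.662, -0.661, 0.249, -0.251]
wrist_force: [0.3, -0.8, -3.1]
width: 0.0115
```

>>> {"method": "step_arm", "body": {
  "rows": [0, 0, 0, -0.8, 0, 0, 0.05, 0, 0, 0, -1.6, 0, 0, 0.05, 0, 0, 0, -2.4, 0, 0, 0.05, 0, 0, 0, -3.0, 0, 0, 0.05, 0, 0, 0, -3.0, 0, 0, 0.05]
}}

```text
t: 28.1
tool_pos: [0.5968, -0.0464, 0.1403]
orientation: [-0.662, 0.662, -0.25, 0.249]
wrist_force: [0.1, 0.9, -2.9]
width: 0.0122
```

Run:
```python
from g import *
show();go((.587,-.0386,.141),48.65)
```

```text
t 28.1 pos [ 0.5968 -0.0464  0.1403] w 0.0122 F [ 0.1283  0.9272 -2.9013] q [-0.0976  0.4893  1.7444  0.0002  0.9101 -0.9477]
tool axes x,y,z rows
 [[ 0.7512 -0.66   -0.0018]
 [-0.0021  0.0004 -1.    ]
 [ 0.66    0.7512 -0.0011]]
turn [ 0.06  0.05 -0.11] shift [-1.25 -0.07 -0.06] dist cm 1.3
```

>>> {"method": "step_arm", "body": {
  "rows": [0, 0, 0, -0.4, 0, 0, 0.05, 0, 0, 0, -0.8, 0, 0, 0.05, 0, 0, 0, -1.2, 0, 0, 0.05, 0, 0, 0, -1.2, 0, 0, 0.05, 0, 0, 0, -1.2, 0, 0, 0.05]
}}

```text
t: 28.52
tool_pos: [0.5895, -0.0395, 0.1409]
orientation: [0.662, -0.662, 0.25, -0.25]
wrist_force: [0.9, -0.6, -2.4]
width: 0.0119
```

Run:
```python
from g import *
from workcell import camera
show();print(robot.read_state()["moment"]);go((.587,-.0386,.141),48.65)
s=camera("scene")["pixels"];cv2.imwrite("pics/s12.png",s);crop(s,295,180,345,270,6.6,"pics/o.png",10)
p=robot.read_state()["tool_pos"];yaw=np.radians(48.65)
for nm,P in dict(hiMouth=(0,.105,.091),hiTop=(0,.105,.107),loMouth=(0,.105,.016),loTop=(0,.105,.032)).items():
    w=place((p[0],p[1],yaw),np.array(P)+[0,0,p[2]-.0989]); u=proj("scene",w)[0]+[-.49,.69]; print(nm,w[0],"view",(u-[295,180]+.5)*6.6)
for nm,P in dict(pinHi=(.5082,.0308,.125),pinLo=(.5082,.0308,.05)).items(): u=proj("scene",P)[0]+[-.49,.69];print(nm,"view",(u-[295,180]+.5)*6.6)
```

```text
t 28.52 pos [ 0.5895 -0.0395  0.1409] w 0.0119 F [ 0.8544 -0.5861 -2.3926] q [-0.0871  0.4776  1.7635 -0.      0.9004 -0.9363]
tool axes x,y,z rows
 [[ 0.7508 -0.6606  0.0001]
 [ 0.0001 -0.     -1.    ]
 [ 0.6606  0.7508  0.    ]]
[ 0.0121 -0.1495 -0.0249]
turn [-0.    0.01  0.  ] shift [-0.25 -0.01 -0.1 ] dist cm 0.3
hiMouth [0.5109 0.0297 0.133 ] view [216.6288 215.9769]
hiTop [0.5109 0.0297 0.149 ] view [218.0555 181.896 ]
loMouth [0.5109 0.0297 0.058 ] view [210.2171 369.1351]
loTop [0.5109 0.0297 0.074 ] view [211.5481 337.3424]
pinHi view [214.5993 228.1557]
pinLo view [208.2892 380.1171]
```

View pics/o.png

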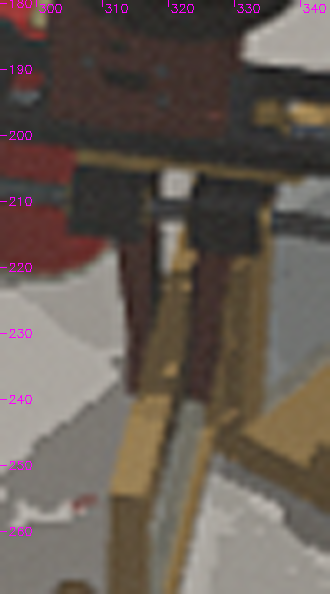

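>>> {"method": "step_arm", "body": {
  "rows": [0, 0, 0, -0.2, 0.2, 0, 0.05, 0, 0, 0, -0.2, 0.4, 0, 0.05, 0, 0, 0, -0.2, 0.6, 0, 0.05, 0, 0, 0, -0.2, 0.8, 0, 0.05, 0, 0, 0, -0.2, 0.8, 0, 0.05, 0, 0, 0, -0.2, 0.8, 0, 0.05]
}}

```text
t: 29.07
tool_pos: [0.5881, -0.0384, 0.1327]
orientation: [-0.662, 0.662, -0.25, 0.25]
wrist_force: [-0.2, 0.1, -1.9]
width: 0.0122
```

```bash
cat > f.py <<'E'
from g import *
s=robot.read_state();q=s["orientation"];A=R.from_quat([q[1],q[2],q[3],q[0]]).as_matrix()
print("t",round(s["t"],2),"pos",s["tool_pos"],"w",round(s["width"],4),"Fworld",s["wrist_force"],"Ftool",A.T@s["wrist_force"],"Mtool",A.T@s["moment"])
E
python3 f.py
```

```text
t 29.07 pos [ 0.5881 -0.0384  0.1327] w 0.0122 Fworld [-0.216   0.0702 -1.9217] Ftool [-0.2081  1.9217 -0.0898] Mtool [ 0.0417 -0.0166 -0.029 ]
```

>>> {"method": "step_arm", "body": {
  "rows": [0, 0, 0, 0, 0.1, 0, 0.05, 0, 0, 0, 0, 0.2, 0, 0.05, 0, 0, 0, 0, 0.3, 0, 0.05, 0, 0, 0, 0, 0.3, 0, 0.05]
}}

```text
t: 29.4
tool_pos: [0.5872, -0.0381, 0.1295]
orientation: [-0.661, 0.662, -0.25, 0.249]
wrist_force: [-1.9, 1.8, -2.5]
width: 0.0118
```

```bash
python3 f.py
```

```text
t 29.4 pos [ 0.5872 -0.0381  0.1295] w 0.0118 Fworld [-1.8924  1.8406 -2.4926] Ftool [-2.6326  2.4967  0.1333] Mtool [ 0.0649 -0.076   0.4181]
```

>>> {"method": "step_arm", "body": {
  "rows": [0, 0, 0, -0.1, 0, 0, 0.05, 0, 0, 0, -0.1, 0.1, 0, 0.05, 0, 0, 0, -0.1, 0.2, 0, 0.05, 0, 0, 0, -0.1, 0.2, 0, 0.05]
}}

```text
t: 29.73
tool_pos: [0.5867, -0.0375, 0.1275]
orientation: [-0.661, 0.662, -0.25, 0.249]
wrist_force: [-3.2, 0.7, 0.0]
width: 0.0119
```

```bash
python3 f.py
```

```text
t 29.73 pos [ 0.5867 -0.0375  0.1275] w 0.0119 Fworld [-3.1883  0.6562  0.0147] Ftool [-2.8271 -0.0103 -1.6135] Mtool [-0.2099 -0.0969  0.6384]
```

>>> {"method": "step_arm", "body": {
  "rows": [0, 0, 0, -0.1, 0, -0.05, 0.05, 0, 0, 0, -0.2, 0, -0.1, 0.05, 0, 0, 0, -0.2, 0, -0.1, 0.05, 0, 0, 0, -0.2, 0, -0.1, 0.05]
}}

```text
t: 30.07
tool_pos: [0.5855, -0.0371, 0.1279]
orientation: [0.662, -0.661, 0.249, -0.25]
wrist_force: [-0.0, 0.8, -3.3]
width: 0.0118
```

```bash
python3 f.py
```

```text
t 30.07 pos [ 0.5855 -0.0371  0.1279] w 0.0118 Fworld [-0.0155  0.8144 -3.2538] Ftool [-0.552   3.2537  0.5994] Mtool [ 0.069   0.0105 -0.1437]
```

Lateral forces gone; it is in the mouths. Continue down.

>>> {"method": "step_arm", "body": {
  "rows": [0, 0, 0, -0.05, 0.1, 0, 0.05, 0, 0, 0, -0.05, 0.2, 0, 0.05, 0, 0, 0, -0.05, 0.3, 0, 0.05, 0, 0, 0, -0.05, 0.3, 0, 0.05]
}}

```text
t: 30.4
tool_pos: [0.5846, -0.0368, 0.1246]
orientation: [-0.662, 0.662, -0.25, 0.25]
wrist_force: [-0.5, -0.0, -3.2]
width: 0.0116
```

```bash
python3 f.py
```

```text
t 30.4 pos [ 0.5846 -0.0368  0.1246] w 0.0116 Fworld [-0.5348 -0.0083 -3.164 ] Ftool [-0.3951  3.1642 -0.359 ] Mtool [ 0.0922 -0.0005 -0.1473]
```

>>> {"method": "step_arm", "body": {
  "rows": [0, 0, 0, 0, 0.1, 0, 0.05, 0, 0, 0, 0, 0.2, 0, 0.05, 0, 0, 0, 0, 0.3, 0, 0.05, 0, 0, 0, 0, 0.4, 0, 0.05, 0, 0, 0, 0, 0.4, 0, 0.05]
}}

```text
t: 30.82
tool_pos: [0.5846, -0.0367, 0.1206]
orientation: [-0.662, 0.662, -0.25, 0.25]
wrist_force: [-0.1, -0.9, -2.2]
width: 0.0119
```

```bash
python3 f.py
```

```text
t 30.82 pos [ 0.5846 -0.0367  0.1206] w 0.0119 Fworld [-0.0801 -0.9373 -2.2297] Ftool [ 0.5598  2.2297 -0.756 ] Mtool [ 0.0382 -0.0301 -0.0845]
```

>>> {"method": "step_arm", "body": {
  "rows": [0, 0, 0, 0, 0.2, 0, 0.05, 0, 0, 0, 0, 0.4, 0, 0.05, 0, 0, 0, 0, 0.5, 0, 0.05, 0, 0, 0, 0, 0.5, 0, 0.05]
}}

```text
t: 31.15
tool_pos: [0.5846, -0.0367, 0.1155]
orientation: [-0.662, 0.662, -0.25, 0.25]
wrist_force: [0.3, 0.2, -3.3]
width: 0.0115
```

```bash
python3 f.py
```

```text
t 31.15 pos [ 0.5846 -0.0367  0.1155] w 0.0115 Fworld [ 0.3021  0.1926 -3.307 ] Ftool [0.1009 3.3069 0.3452] Mtool [ 0.0827  0.0004 -0.0923]
```

>>> {"method": "step_arm", "body": {
  "rows": [0, 0, 0, 0.1, 0, 0, 0.05, 0, 0, 0, 0.2, 0, 0, 0.05, 0, 0, 0, 0.25, 0, 0, 0.05, 0, 0, 0, 0.25, 0, 0, 0.05]
}}

```text
t: 31.48
tool_pos: [0.5848, -0.0375, 0.1151]
orientation: [0.662, -0.661, 0.251, -0.248]
wrist_force: [-4.4, 4.9, -3.8]
width: 0.0121
```

```bash
python3 f.py
```

```text
t 31.48 pos [ 0.5848 -0.0375  0.1151] w 0.0121 Fworld [-4.4038  4.8818 -3.7807] Ftool [-6.5159  3.8068  0.7559] Mtool [0.2548 0.111  1.1288]
```

>>> {"method": "step_arm", "body": {
  "rows": [0, 0, 0, -0.2, 0, 0, 0.05, 0, 0, 0, -0.4, 0, 0, 0.05, 0, 0, 0, -0.5, 0, 0, 0.05, 0, 0, 0, -0.5, 0, 0, 0.05]
}}

```text
t: 31.82
tool_pos: [0.5839, -0.0356, 0.1163]
orientation: [-0.662, 0.662, -0.249, 0.25]
wrist_force: [2.5, -2.7, -3.9]
width: 0.0119
```

```bash
python3 f.py
```

```text
t 31.82 pos [ 0.5839 -0.0356  0.1163] w 0.0119 Fworld [ 2.5472 -2.6679 -3.9288] Ftool [ 3.6646  3.9378 -0.325 ] Mtool [-0.035  -0.101  -0.8885]
```

>>> {"method": "step_arm", "body": {
  "rows": [0, 0, 0, 0.2, 0, 0, 0.05, 0, 0, 0, 0.2, 0.1, 0, 0.05, 0, 0, 0, 0.2, 0.2, 0, 0.05, 0, 0, 0, 0.2, 0.3, 0, 0.05, 0, 0, 0, 0.2, 0.3, 0, 0.05]
}}

```text
t: 32.23
tool_pos: [0.5842, -0.0363, 0.1126]
orientation: [0.662, -0.662, 0.25, -0.25]
wrist_force: [0.6, -0.7, -2.9]
width: 0.0117
```

```bash
python3 f.py
```

```text
t 32.23 pos [ 0.5842 -0.0363  0.1126] w 0.0117 Fworld [ 0.5515 -0.7196 -2.9203] Ftool [ 0.8909  2.9199 -0.1751] Mtool [ 0.088   0.0175 -0.0386]
```

>>> {"method": "step_arm", "body": {
  "rows": [0, 0, 0, 0, 0.1, 0, 0.05, 0, 0, 0, 0, 0.2, 0, 0.05, 0, 0, 0, 0, 0.2, 0, 0.05]
}}

```text
t: 32.48
tool_pos: [0.5849, -0.0366, 0.1119]
orientation: [0.662, -0.662, 0.249, -0.25]
wrist_force: [-0.6, -1.2, 6.0]
width: 0.0121
```

```bash
python3 f.py
```

```text
t 32.48 pos [ 0.5849 -0.0366  0.1119] w 0.0121 Fworld [-0.5686 -1.2292  6.0144] Ftool [ 0.3897 -6.0147 -1.2957] Mtool [-0.2693 -0.1176  0.5346]
```

>>> {"method": "step_arm", "body": {
  "rows": [0, -5, 0, -0.04, -0.08, 0.92, 0.05, 0, -10, 0, -0.16, -0.08, 1.82, 0.05, 0, -15, 0, -0.36, -0.08, 2.72, 0.05, 0, -20, 0, -0.63, -0.08, 3.59, 0.05, 0, -25, 0, -0.98, -0.08, 4.44, 0.05, 0, -30, 0, -1.41, -0.08, 5.25, 0.05, 0, -30, 0, -1.41, -0.08, 5.25, 0.05],
  "squeeze": 20
}}

```text
t: 33.07
tool_pos: [0.6086, 0.0131, 0.1116]
orientation: [-0.704, 0.704, -0.068, 0.068]
wrist_force: [-0.0, -2.5, -1.7]
width: 0.0119
```

```bash
python3 f.py; python3 -c "
from g import *
show()"
```

```text
t 33.07 pos [0.6086 0.0131 0.1116] w 0.0119 Fworld [-0.0083 -2.476  -1.6773] Ftool [ 0.4676  1.6784 -2.4307] Mtool [-0.4921 -0.2479 -0.0622]
t 33.07 pos [0.6086 0.0131 0.1116] w 0.0119 F [-0.0083 -2.476  -1.6773] q [ 0.0023  0.5414  1.736  -0.0006  0.8645 -1.3749]
tool axes x,y,z rows
 [[ 0.9814 -0.192  -0.0002]
 [-0.0003 -0.0005 -1.    ]
 [ 0.192   0.9814 -0.0005]]
```

>>> {"method": "step_arm", "body": {
  "rows": [0, -5, 0, -0.04, 0, 0.92, 0.05, 0, -10, 0, -0.16, 0, 1.82, 0.05, 0, -15, 0, -0.36, 0, 2.72, 0.05, 0, -20, 0, -0.63, 0, 3.59, 0.05, 0, -25, 0, -0.98, 0, 4.44, 0.05, 0, -28, 0, -1.23, 0, 4.93, 0.05, 0, -29, 0, -1.32, 0, 5.09, 0.05, 0, -29, 0, -1.32, 0, 5.09, 0.05]
}}

```text
t: 33.73
tool_pos: [0.6046, 0.0642, 0.1113]
orientation: [-0.699, 0.699, 0.107, -0.109]
wrist_force: [-3.2, -4.2, -2.0]
width: 0.012
```

```bash
python3 f.py; python3 -c "
from g import *
show()"
```

```text
t 33.73 pos [0.6046 0.0642 0.1113] w 0.012 Fworld [-3.2375 -4.2339 -2.0328] Ftool [-4.3609  2.0432 -3.0575] Mtool [-0.7281 -0.337   0.677 ]
t 33.73 pos [0.6046 0.0642 0.1113] w 0.012 F [-3.2375 -4.2339 -2.0328] q [ 0.0867  0.5415  1.7365 -0.0012  0.8655 -1.7902]
tool axes x,y,z rows
 [[ 0.9533  0.302  -0.002 ]
 [-0.0018 -0.0011 -1.    ]
 [-0.302   0.9533 -0.0005]]
```

>>> {"method": "step_arm", "body": {
  "rows": [0, -1, 0, 0, 0, 0.18, 0.05, 0, -2, 0, 0, 0, 0.37, 0.05, 0, -2.5, 0, 0, 0, 0.46, 0.05, 0, -2.5, 0, 0, 0, 0.46, 0.05]
}}

```text
t: 34.07
tool_pos: [0.6032, 0.0682, 0.1113]
orientation: [-0.696, 0.697, 0.122, -0.124]
wrist_force: [-3.6, -5.3, -1.2]
width: 0.0122
```

```bash
python3 f.py; python3 -c "
from g import *
show()"
```

```text
t 34.07 pos [0.6032 0.0682 0.1113] w 0.0122 Fworld [-3.6056 -5.2724 -1.1564] Ftool [-5.1893  1.1692 -3.7203] Mtool [-0.6527 -0.2864  0.8729]
t 34.07 pos [0.6032 0.0682 0.1113] w 0.0122 F [-3.6056 -5.2724 -1.1564] q [ 0.0933  0.5405  1.7386 -0.001   0.8647 -1.8261]
tool axes x,y,z rows
 [[ 0.9396  0.3422 -0.0023]
 [-0.0021 -0.001  -1.    ]
 [-0.3422  0.9396 -0.0002]]
```

>>> {"method": "step_arm", "body": {
  "rows": [0, -0.7, 0, 0, 0, 0.15, 0.05, 0, -1.5, 0, 0, 0, 0.3, 0.05, 0, -1.5, 0, 0, 0, 0.3, 0.05]
}}

```text
t: 34.32
tool_pos: [0.6024, 0.0701, 0.1113]
orientation: [-0.694, 0.695, 0.131, -0.133]
wrist_force: [-2.8, -8.4, -2.0]
width: 0.0118
```

```bash
python3 f.py; python3 -c "
from g import *
show()"
```

```text
t 34.32 pos [0.6024 0.0701 0.1113] w 0.0118 Fworld [-2.7528 -8.3757 -2.0253] Ftool [-5.6279  2.0491 -6.7794] Mtool [-1.6759 -0.0139  0.9763]
t 34.32 pos [0.6024 0.0701 0.1113] w 0.0118 F [-2.7528 -8.3757 -2.0253] q [ 0.0973  0.5397  1.7401 -0.0029  0.8636 -1.8472]
tool axes x,y,z rows
 [[ 0.9303  0.3667 -0.0023]
 [-0.0016 -0.0023 -1.    ]
 [-0.3667  0.9303 -0.0016]]
```

>>> {"method": "step_arm", "body": {
  "rows": [0, 0.8, 0, 0, -0.05, -0.15, 0.05, 0, 0.8, 0, 0, -0.05, -0.15, 0.28, 0, 0.8, 0, 0, -0.05, -0.15, 0.28, 0, 0.8, 0, 0, -0.05, -0.15, 0.28, 0, 0.8, 0, 0, -0.05, -0.15, 0.28, 0, 0.8, 0, 0, -1, -0.15, 0.28, 0, 0.8, 0, 0, -4, -0.15, 0.28, 0, 0.8, 0, 0, -8, -0.15, 0.28]
}}

```text
t: 34.98
tool_pos: [0.6016, 0.0706, 0.1903]
orientation: [0.696, -0.695, -0.126, 0.13]
wrist_force: [1.0, -0.0, -0.1]
width: 0.0244
```

>>> {"method": "step_arm", "body": {
  "rows": [0, 0, 0, 0, -3, 0, 0.28, 0, 0, 0, 0, -6, 0, 0.3, 0, 0, 0, 0, -8, 0, 0.3, 0, 0, 0, 0, -8, 0, 0.3]
}}

```text
t: 35.32
tool_pos: [0.6064, 0.0711, 0.2779]
orientation: [-0.695, 0.696, 0.131, -0.125]
wrist_force: [-0.6, 0.3, 0.1]
width: 0.0262
```

```bash
python3 f.py
python3 - <<'E'
from g import *
from workcell import camera
L=(.565,.1814,np.radians(110.05)); b=place(L,[.15,0,0])[0]; print("bar",b); go((b[0],b[1],.27),110)
t=camera("top")["pixels"];s=camera("scene")["pixels"];cv2.imwrite("pics/t13.png",t);cv2.imwrite("pics/s13.png",s)
crop(s,310,150,470,300,3,"/tmp/a.png",20);crop(t,150,170,310,312,2,"/tmp/b.png",20)
a=cv2.imread("/tmp/a.png");b=cv2.imread("/tmp/b.png");o=np.zeros((450,800,3),np.uint8);o[:,:480]=a;o[:284,480:]=b;cv2.imwrite("pics/p.png",o)
for nm,P in dict(edge_top=(-.122,-.093,.144),hinge_top=(-.122,.093,.144)).items(): u=proj("scene",place(L,P))[0]+[-.49,.69];print(nm,(u-[310,150]+.5)*3)
E
```

```text
t 35.32 pos [0.6064 0.0711 0.2779] w 0.0262 Fworld [-0.5593  0.2875  0.1367] Ftool [-0.4191 -0.1417  0.4674] Mtool [-0.0243  0.0051 -0.1664]
bar [0.5136 0.3223 0.    ]
turn [0.13 0.84 0.53] shift [ 0.26  0.73 26.78] dist cm 26.8
edge_top [259.3303 277.5216]
hinge_top [ 64.9951 181.2268]
```

View pics/p.png

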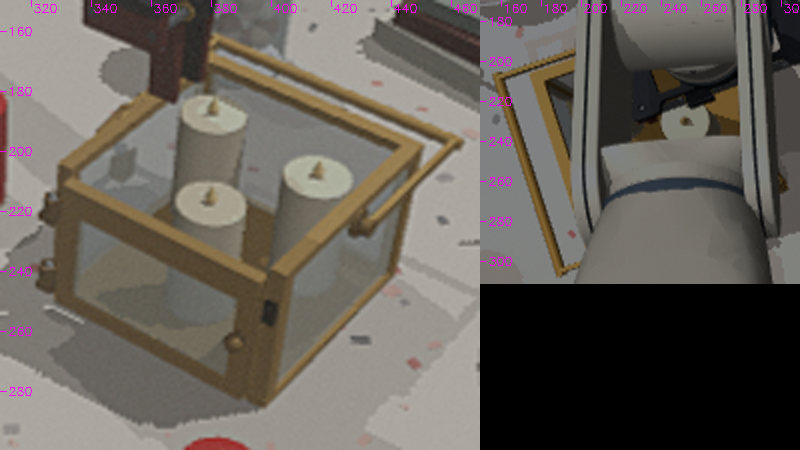

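>>> {"method": "step_arm", "body": {
  "rows": [0, 0, 0, 0, 0.5, 4, 0.35, 0, 0.8, 0, 0, 0.7, 8, 0.35, 0, 0.8, 0, 0, 0.7, 12, 0.35, 0, 0.8, 0, 0, 0.7, 16, 0.35, 0, 0.8, 0, 0, 0.7, 20, 0.35, 0, 0.8, 0.5, 0, 0.7, 24, 0.35, 0, 0.8, 0.5, 0.2, 0.7, 26.8, 0.35, 0, 0.8, 0.5, 0.2, 0.7, 26.8, 0.35]
}}

```text
t: 36.08
tool_pos: [0.5076, 0.3258, 0.2627]
orientation: [-0.696, 0.696, 0.12, -0.129]
wrist_force: [-0.1, -0.7, 0.3]
width: 0.0305
```

```bash
python3 f.py; python3 -c "
from g import *
show();go((.5135,.323,.112),110.05)"
```

```text
t 36.08 pos [0.5076 0.3258 0.2627] w 0.0305 Fworld [-0.0959 -0.7347  0.2861] Ftool [-0.3479 -0.2827 -0.6557] Mtool [ 0.0363 -0.0014 -0.1322]
t 36.08 pos [0.5076 0.3258 0.2627] w 0.0305 F [-0.0959 -0.7347  0.2861] q [ 0.5493  0.3539  1.6363  0.0034  1.1625 -1.3769]
tool axes x,y,z rows
 [[ 0.9379  0.3467 -0.0115]
 [-0.0111 -0.0031 -0.9999]
 [-0.3467  0.938   0.0009]]
turn [-0.05  0.24 -0.66] shift [ 0.63 15.07 -0.48] dist cm 15.1
```

>>> {"method": "step_arm", "body": {
  "rows": [0, 0.2, -0.6, 0.5, 1, -0.4, 0.35, 0, 0.2, -0.6, 0.6, 4, -0.4, 0.35, 0, 0.2, -0.6, 0.6, 7, -0.4, 0.35, 0, 0.2, -0.6, 0.6, 10, -0.4, 0.35, 0, 0.2, -0.6, 0.6, 12, -0.4, 0.35, 0, 0.2, -0.6, 0.6, 12, -0.4, 0.35]
}}

```text
t: 36.58
tool_pos: [0.5127, 0.3169, 0.1387]
orientation: [-0.695, 0.698, 0.119, -0.125]
wrist_force: [-0.2, -0.4, 0.3]
width: 0.0309
```

```bash
python3 f.py; python3 -c "
from g import *
show();go((.5135,.323,.112),110.05)"
```

```text
t 36.58 pos [0.5127 0.3169 0.1387] w 0.0309 Fworld [-0.1596 -0.4269  0.2577] Ftool [-0.2971 -0.2544 -0.348 ] Mtool [ 0.0344 -0.0094 -0.1363]
t 36.58 pos [0.5127 0.3169 0.1387] w 0.0309 F [-0.1596 -0.4269  0.2577] q [ 0.5341  0.4994  1.7309 -0.0007  0.9202 -1.3822]
tool axes x,y,z rows
 [[ 0.9407  0.3391 -0.0087]
 [-0.0074 -0.005  -1.    ]
 [-0.3391  0.9408 -0.0022]]
turn [ 0.12 -0.23 -0.5 ] shift [0.3  2.67 0.56] dist cm 2.7
```

>>> {"method": "step_arm", "body": {
  "rows": [0, -0.2, 0, 0.2, 0.3, 0.5, 0.35, 0, -0.2, 0, 0.2, 1.3, 0.5, 0.35, 0, -0.2, 0, 0.2, 2.0, 0.5, 0.35, 0, -0.2, 0, 0.2, 2.5, 0.5, 0.35, 0, -0.2, 0, 0.2, 2.5, 0.5, 0.35]
}}

```text
t: 37.0
tool_pos: [0.5161, 0.3249, 0.119]
orientation: [-0.696, 0.696, 0.123, -0.123]
wrist_force: [-0.3, -0.5, -0.1]
width: 0.0309
```

```bash
python3 f.py
```

```text
t 37.0 pos [0.5161 0.3249 0.119 ] w 0.0309 Fworld [-0.2993 -0.4898 -0.1332] Ftool [-0.4492  0.1329 -0.3574] Mtool [-0.0246  0.0125 -0.1625]
```

>>> {"method": "step_arm", "body": {
  "rows": [0, 0, 0, -0.2, 0.4, -0.1, 0.35, 0, 0, 0, -0.2, 0.7, -0.1, 0.35, 0, 0, 0, -0.2, 0.7, -0.1, 0.1, 0, 0, 0, -0.2, 0.7, -0.1, 0.1, 0, 0, 0, -0.2, 0.7, -0.1, 0.1, 0, 0, 0, -0.2, 0.7, -0.1, 0.1],
  "squeeze": 6
}}

```text
t: 37.5
tool_pos: [0.5153, 0.3231, 0.1129]
orientation: [-0.696, 0.696, 0.124, -0.122]
wrist_force: [0.1, -3.1, 0.5]
width: 0.0117
```

```bash
python3 f.py;  python3 -c "
from g import *
show()"
```

```text
t 37.5 pos [0.5153 0.3231 0.1129] w 0.0117 Fworld [ 0.1489 -3.0643  0.479 ] Ftool [-0.9103 -0.4783 -2.9299] Mtool [-0.4484 -0.0088 -0.162 ]
t 37.5 pos [0.5153 0.3231 0.1129] w 0.0117 F [ 0.1489 -3.0643  0.479 ] q [ 0.5411  0.5381  1.7382 -0.0017  0.8634 -1.3787]
tool axes x,y,z rows
 [[ 0.9393  0.343   0.0021]
 [ 0.0023 -0.0001 -1.    ]
 [-0.343   0.9393 -0.0009]]
```

>>> {"method": "step_arm", "body": {
  "rows": [0, 0, 0, 0, -2.24, -0.22, 0.1, 0, 0, 0, 0, -4.43, -0.75, 0.1, 0, 0, 0, 0, -6.52, -1.57, 0.1, 0, 0, 0, 0, -8.47, -2.7, 0.1, 0, 0, 0, 0, -10.22, -4.1, 0.1, 0, 0, 0, 0, -11.75, -5.76, 0.1, 0, 0, 0, 0, -12.6, -6.9, 0.1, 0, 0, 0, 0, -12.6, -6.9, 0.1],
  "squeeze": 10
}}

```text
t: 38.17
tool_pos: [0.5388, 0.2592, 0.2426]
orientation: [0.698, -0.695, -0.124, 0.121]
wrist_force: [-9.0, 7.2, 13.4]
width: 0.0116
```

```bash
python3 f.py;  python3 - <<'E'
from g import *
L=(.565,.1814,np.radians(110.05));s=robot.read_state();p=s["tool_pos"]
d=p[:2]-np.array(L[:2]);x=d@[np.cos(L[2]),np.sin(L[2])];z=p[2]+.019-.13;print("x_L",x,"z",z,"theta",np.arctan2(z,x),"r",np.hypot(x,z))
for th in(1.571,1.6): 
    q=place(L,[.15*np.cos(th),0,0])[0]; go((q[0],q[1],.13+.15*np.sin(th)-.019),110.05)
E
```

```text
t 38.17 pos [0.5388 0.2592 0.2426] w 0.0116 Fworld [-9.0465  7.1984 13.414 ] Ftool [ -5.9767 -13.4133   9.8974] Mtool [1.6986 0.0054 0.7586]
x_L 0.08203308492603266 z 0.13155202698242202 theta 1.0132194876956027 r 0.15503342486594812
turn [-0.18 -0.09  0.3 ] shift [-0.19 -1.87 -8.2 ] dist cm 8.4
turn [-0.18 -0.09  0.3 ] shift [-0.19 -1.87 -8.64] dist cm 8.8
```

>>> {"method": "step_arm", "body": {
  "rows": [0, 0, 0, 0.1, -0.5, 0.1, 0.1, 0, 0, 0, 0.1, -1.17, -1.3, 0.1, 0, 0, 0, 0.1, -1.65, -2.3, 0.1, 0, 0, 0, 0.1, -2.03, -3.37, 0.1, 0, 0, 0, 0.1, -2.03, -3.37, 0.1],
  "squeeze": 6
}}

```text
t: 38.58
tool_pos: [0.5514, 0.2262, 0.2604]
orientation: [0.697, -0.696, -0.124, 0.122]
wrist_force: [-5.0, 1.6, 7.5]
width: 0.0116
```

```bash
cat > th.py <<'E'
from g import *
L=(.565,.1814,np.radians(110.05));s=robot.read_state();p=s["tool_pos"]
d=p[:2]-np.array(L[:2]);x=d@[np.cos(L[2]),np.sin(L[2])];z=p[2]+.013-.13;print("x_L",x,"y_L",d@[-np.sin(L[2]),np.cos(L[2])],"z",z,"theta",np.arctan2(z,x),"r",np.hypot(x,z))
E
python3 f.py; python3 th.py
```

```text
t 38.58 pos [0.5514 0.2262 0.2604] w 0.0116 Fworld [-5.0327  1.6169  7.4857] Ftool [-4.1567 -7.4958  3.2424] Mtool [ 0.576  -0.0049  0.5465]
x_L 0.046764931852120814 y_L -0.0026368083269271065 z 0.14343055450709163 theta 1.2556188159762227 r 0.15086180039143537
```

>>> {"method": "step_arm", "body": {
  "rows": [0, 0, 0, -0.2, -0.4, -1, 0.1, 0, 0, 0, -0.2, -0.7, -2.18, 0.1, 0, 0, 0, -0.2, -0.9, -3.67, 0.1, 0, 0, 0, -0.2, -0.95, -4.7, 0.1, 0, 0, 0, -0.2, -0.95, -5.2, 0.1, 0, 0, 0, -0.2, -0.95, -5.2, 0.1]
}}

```text
t: 39.08
tool_pos: [0.5672, 0.1787, 0.269]
orientation: [0.698, -0.695, -0.123, 0.121]
wrist_force: [-2.7, 12.6, 4.9]
width: 0.0181
```

```bash
python3 f.py; python3 th.py
```

```text
t 39.08 pos [0.5672 0.1787 0.269 ] w 0.0181 Fworld [-2.6669 12.58    4.854 ] Ftool [ 1.8002 -4.7978 12.7543] Mtool [ 2.1286  0.0509 -0.4935]
x_L -0.003279682780090442 y_L -0.0011770408722885392 z 0.15204503745248404 theta 1.5923634513419362 r 0.15208040548691767
```

>>> {"method": "step_arm", "body": {
  "rows": [0, 0, 0, 0, 0, 0.4, 0.3, 0, 0, 0, 0, 0, 0.4, 0.4, 0, 0, 0, 0, 0, 0.4, 0.4, 0, 0, 0, 0, 0, 0.4, 0.4, 0, 0, 0, 0, -1, 0.4, 0.4, 0, 0, 0, 0, -4, 0.4, 0.4, 0, 0, 0, 0, -8, 0.4, 0.4, 0, 0, 0, 0, -11, 0.4, 0.4]
}}

```text
t: 39.75
tool_pos: [0.5654, 0.1813, 0.3814]
orientation: [0.696, -0.696, -0.124, 0.122]
wrist_force: [0.9, 0.3, 1.2]
width: 0.0351
```

>>> {"method": "step_arm", "body": {
  "rows": [0, 0, 0, -4, -1, 0, 0.4, 0, 0, 0, -8, -1, 0, 0.4, 0, 0, 0, -12, -1, 0, 0.4, 0, 0, 0, -14, -1, 0, 0.4, 0, 0, 0, -14, -1, 0, 0.4]
}}

```text
t: 40.17
tool_pos: [0.4303, 0.1322, 0.3893]
orientation: [-0.696, 0.696, 0.124, -0.122]
wrist_force: [0.8, 0.1, -0.2]
width: 0.0358
```

```bash
python3 f.py
python3 - <<'E'
from g import *
from workcell import camera
s=camera("scene")["pixels"];t=camera("top")["pixels"];cv2.imwrite("pics/t14.png",t)
o=np.zeros((480,800,3),np.uint8);o[:,:480]=s[:,100:580];o[:,480:]=t[:,140:460];cv2.imwrite("pics/q.png",o)
L=(.565,.1814,np.radians(110.05))
for a,c in((-.115,0),(.115,0)): u=proj("scene",place(L,[c,a,.28]))[0];print("upright bar end view",u-[100,0])
E
```

```text
t 40.17 pos [0.4303 0.1322 0.3893] w 0.0358 Fworld [ 0.759   0.1494 -0.2323] Ftool [ 0.7637  0.234  -0.1196] Mtool [-0.0086  0.0111 -0.1717]
upright bar end view [340.7177 172.2016]
upright bar end view [256.9069 137.7747]
```

View pics/q.png

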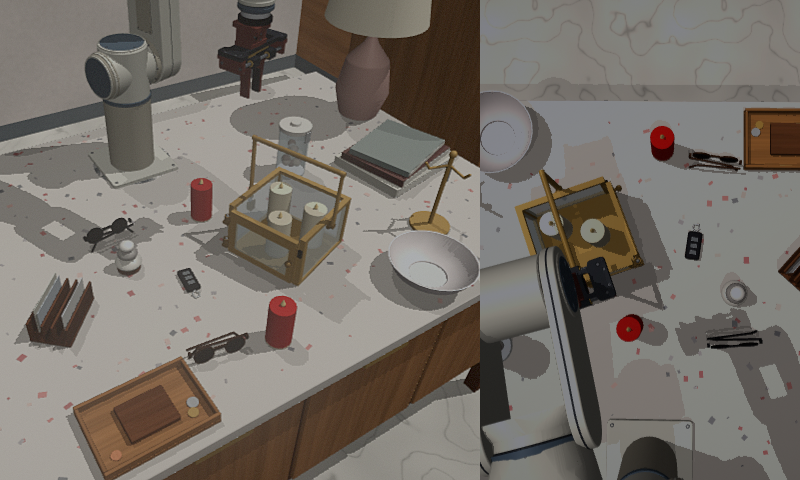

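Run:
```python
from h import *
from workcell import robot,camera
s=camera("scene")["pixels"];o=cv2.imread("pics/s13.png")
a,b=[cv2.cvtColor(i[240:290,370:400],6).astype(np.float32) for i in(o,s)]
print("door drift px since shut",cv2.phaseCorrelate(a,b,cv2.createHanningWindow((30,50),5)))
print(robot.hand_in())
```

```text
door drift px since shut ((-0.0355449274257964, -0.06969431499238254), 0.9286902942657471)
the job is handed in; nothing more can be done
None
```

I handed the job in at about 40 s of robot time. The three ivory candles on the credenza stand upright on the lantern's floor. The door is down on both pins and shut, and the handle is upright.

**Last checks:**
- **Candles:** the final picture shows three upright in the lantern. I found no fourth ivory candle, and the two red ones are untouched.
- **Door:** a side-to-side wiggle was blocked both ways, so both pins are in their sockets. The shoulder contact came at the expected height, about 1 mm lower than calculated. Pushing it shut met a growing force at the bumper. After I let go it had moved less than 0.1 px by the time of hand-in.
- **Handle:** it pushed against its end stop, stayed up when released, and its bar is within about 4 px of the predicted upright position.
- **Other things:** everything else looks as it did at the start.

**What went wrong or disagreed:**
- **Door collision:** my first attempt to hang the door was straight down, and its lower knuckle hit the upper pin. The wrist force there was about 24 N. The door turned in the grip, so I levelled it on the table, gripped it again and brought it in below the upper lug.
- **Cameras:** the two cameras disagreed by about 2–4 mm. I corrected for that with the positions of the placed candles and the contact forces.
- **Second candle:** one image reading put it about 12 mm from where I released it. It is inside and upright, and I did not look further into it.
- **Picture budget:** I viewed 18 pictures, four over the budget of 14.

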